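Set up a batch of canisters on the vacuum leak tester

TASK

Leak-test the soldered canisters: with the tester's pads still empty, turn its selector to vent (the hollow ring), then stand every canister mouth-down in a pad recess of its own and close each recess left over with a rubber blanking plug. With all four recesses filled, turn the selector to full vacuum (two dots), leave it there to pump down for a good ten seconds, then turn it on to hold (the bar) and leave it there with everything still seated flat in its recess. Do not disturb the funnel and the jar.

Things in the scene. Friction and masses are not known exactly. Their poses are not given: they have to be found in the camera images.
- selector (a joint): Selector knob of the leak tester, rad, growing clockwise from above, -0.06 to 2.15. Four click-stops 0.698 (40 deg) apart, each with a white mark on the panel that the knob's white line points at: 0 vent = hollow ring, 0.698 slow = one dot, 1.396 full vacuum = two dots, 2.094 hold = short bar. Crests take about 0.1 N m; let go within 0.2 of a stop, it clicks home. Starts anywhere but at vent.
- selector_grip (a point): On the selector's upright axis, at the height to grip its black bar: 54 mm long, 15 mm thick, from 18 mm below to 12 mm above this point, on a round skirt 58 mm across, 8 mm high. Own x: level, along the bar to its white-line end (pointer); z up; turns with the knob. The panel with the marks is 26 mm below. Nearest recess (pad1) 120 mm away; a gauge 85 mm away stands only 6 mm proud.
- tester: Bench vacuum leak tester, fixed: low green cabinet 110 mm deep (own x, away from the robot) by 570 mm long (own y, to the left), aluminium deck top 64 mm above the bench, dark selector panel at its right end. Origin: centre of the underside; z up. Four round pad recesses in a row at own y = -45, 45, 135, 225 mm; the selector's axis at own y = -165 mm.
- pad1 (a point): Centre of the rubber floor of pad recess 1 in the tester's deck (numbered from the selector end, 90 mm apart). Round, 66 mm across, 10 mm deep, mouth chamfered 3 mm; its floor is 54 mm above the bench. Axes as the tester's. Any canister or plug may go in any recess.
- pad2 (a point): Centre of the rubber floor of pad recess 2 in the tester's deck (numbered from the selector end, 90 mm apart). Round, 66 mm across, 10 mm deep, mouth chamfered 3 mm; its floor is 54 mm above the bench. Axes as the tester's. Any canister or plug may go in any recess.
- pad3 (a point): Centre of the rubber floor of pad recess 3 in the tester's deck (numbered from the selector end, 90 mm apart). Round, 66 mm across, 10 mm deep, mouth chamfered 3 mm; its floor is 54 mm above the bench. Axes as the tester's. Any canister or plug may go in any recess.
- pad4 (a point): Centre of the rubber floor of pad recess 4 in the tester's deck (numbered from the selector end, 90 mm apart). Round, 66 mm across, 10 mm deep, mouth chamfered 3 mm; its floor is 54 mm above the bench. Axes as the tester's. Any canister or plug may go in any recess.
- can1_center (a point): Centre (half-way up) of canister 1: squat tinplate cylinder 59 mm across, 66 mm tall, with pressed rings, about 0.12 kg, standing on the bench mouth-down (closed base up), as it must stand in a recess. Underside 33 mm below this point; own z up. Grip across its sides from above. Two to four canisters are there, in front of the tester; absent ones are None.
- can2_center (a point): Centre (half-way up) of canister 2: squat tinplate cylinder 59 mm across, 66 mm tall, with pressed rings, about 0.12 kg, standing on the bench mouth-down (closed base up), as it must stand in a recess. Underside 33 mm below this point; own z up. Grip across its sides from above. Two to four canisters are there, in front of the tester; absent ones are None.
- can3_center (a point): Centre (half-way up) of canister 3: squat tinplate cylinder 59 mm across, 66 mm tall, with pressed rings, about 0.12 kg, standing on the bench mouth-down (closed base up), as it must stand in a recess. Underside 33 mm below this point; own z up. Grip across its sides from above. Two to four canisters are there, in front of the tester; absent ones are None.
- can4_center (a point): Centre (half-way up) of canister 4: squat tinplate cylinder 59 mm across, 66 mm tall, with pressed rings, about 0.12 kg, standing on the bench mouth-down (closed base up), as it must stand in a recess. Underside 33 mm below this point; own z up. Grip across its sides from above. Two to four canisters are there, in front of the tester; absent ones are None.
- plug1_center (a point): Centre (half-way up) of blanking plug 1: black rubber disc 59 mm across, 16 mm thick, with an upright wooden grip 28 mm across on top, from 16 to 56 mm above its underside; 0.14 kg. Underside 28 mm below this point; own z up. Stands grip-up on the bench in front of the tester; closes a recess by sitting flat in it. Plugs not needed stay on the bench.
- plug2_center (a point): Centre (half-way up) of blanking plug 2: black rubber disc 59 mm across, 16 mm thick, with an upright wooden grip 28 mm across on top, from 16 to 56 mm above its underside; 0.14 kg. Underside 28 mm below this point; own z up. Stands grip-up on the bench in front of the tester; closes a recess by sitting flat in it. Plugs not needed stay on the bench.
- funnel_mid (a point): Bystander: metal funnel standing mouth-down, 134 mm across, 150 mm tall, left of the tester; this point is on its axis 40 mm up. Leave it alone.
- flux_jar_mid (a point): Bystander: amber jar with a steel cap, 68 mm across, 85 mm tall, right of the tester; this point is its centre. Leave it alone.
Things that resemble listed ones, but are neither listed nor needed, are in the scene too. Leave any yellow look-alike of the part that bears can1_center alone. What is shaped like the part that bears can3_center but red is not meant.

How it is judged:
By the outcome, as a careful person would: the job done as asked, in the order asked, and still so for the second after the job is handed in, with the robot touching nothing.
Of can1, can2, can3, can4 only 2 to 4 are there at a start; the rules pass over those that are not, and their reading is None.
At some moment in a run one of can1, can2, can3, can4, plug1, plug2 may be knocked a few centimetres aside while the robot is not near it.
It also fails if it takes over 192 s, if anything falls off the work surface, if the arm or the gripper's body presses on something with over 40 N, if the wrist force passes 120 N, or if a joint passes its speed limit or range.

ROBOT

A 6-joint arm with a two-finger parallel gripper is mounted at the origin on the work surface. World frame = base frame: x ahead of the robot, y to its left, z up, the work surface at z = 0. Lengths are in m, angles in rad, forces in N, time in s.
With the tool pointing down it reaches from about 0.35 to 0.975 m from the base axis. Payload 4.9 kg.
Tool frame: the origin (TCP) lies at the very end of the fingers, on their centre line; the grasp point (between the pads) lies 19 mm behind it; z points along the fingers, x is the direction in which the jaws open and shut, and the axes are right-handed (so a half turn about z gives the same grasp; the last joint's range is limited). The gripper opens to 85 mm and grips with 20 to 120 N. Pads are 22 mm wide; open, the fingers measure 114 mm over their backs; the gripper's body (76 mm by 85 mm) begins 54 mm behind the grasp point. The pads swing forward as they close: fully open they stand 13 mm farther back than shut.
Start: joints at [0.985, 0.053, 1.613, -0, 1.476, -0.119], TCP at [0.281, 0.558, 0.231] pointing down, gripper open.
Joint ranges: [-3.01, 3.01], [-1.01, 2.22], [0.06, 2.58], [-1.02, 4.17], [0.09, 2.62], [-3.14, 3.14]. Speed limits (rad/s): [2.57, 2.57, 3.14, 3.14, 3.14, 3.14].

INTERFACE

Orientations are given as a unit quaternion [w, x, y, z].
In Python, from plant import * gives the robot as it stands.
- The arm moves only by the shell command python3 -m inch 'ROWS'. ROWS is text: rows parted by semicolons, each of 7 numbers parted by spaces: the shift along the tool's x, y, z in m, then the turn, a rotation vector about the tool's x, y, z in rad, then the closure, from 0 (fully open) to 1 (shut). A call has 1 to 10 rows; each row shifts and turns the commanded pose from where the row before left it, along the tool's axes as they then stand; what a row does not reach is not made up. A row lasts 1/12 s, in which the tool goes at most 41.7 mm and 7.16 degrees, less where a joint would pass 70% of its speed; a pose out of reach is approached as far as the arm can. A call with a gripper value outside its range is refused whole. The fingers move at their own pace and stop on an object; the grip force is fixed at half the most. Time passes only in rows, so rows that do not move let the fingers close. It gives the time, the measured TCP pose, the force and the opening at its end, in the units of the state.
- state(): the state, without advancing time (a new reading comes with each control period).
- grab_frame(name): name is "side" or "top" or "wrist"; returns the picture (480x640x3 uint8, blue, green, red); there is no depth.
- camera_info(name): a dict with "vertical_fov" (degrees; the focal length in pixels is half the picture's height over the tangent of half this angle, whatever the lens; pixels are square), "cx", "cy" (the principal point, pixels), "origin" and "rotation" of the camera in the world. Camera axes: x right, y down, z forward; pixel columns grow to the right and rows downward; lengths in m; the calibration is good to about 2 mm. A picture is of the moment at which its call begins: read the wrist's pose just before it. camera_info takes no time and is no camera call; for the wrist camera it gives the pose at the moment of the call.
- job_done(): hands the job in, once; it reports no verdict.
The state is a dict: "time": time; "joint_pos": joint angles; "joint_vel": joint speeds; "joint_efforts": joint torques, N m; "tool_pos": TCP position; "tool_rot": TCP orientation; "contact_force": force on the tool from outside, world axes, zero at the start; "ft_torque": the same for the moment, N m; "gripper_width": opening from 0.0 (shut) to 1.0 (fully open).
Only numpy, scipy, OpenCV 4.12 (cv2) and the standard library are available. Lean on these libraries where they do the work, as an engineer would, in place of code of your own. Each camera call takes 0.05 s, during which the arm holds its last target.

## Working session

There is one attempt and no reset: what is moved stays moved. The work goes in short steps, Python scripts to look and compute and a shell command to move; the robot and the scene stay as the last step left them, time stands still between calls to the robot, and variables do not carry over. Pictures are saved under pics/ and viewed, and the job is handed in when it is done.

```bash
ls; mkdir -p pics
python3 - <<'E'
from plant import *
import cv2
for n in("top","side","wrist"):
    i=camera_info(n);print(n,i)
    cv2.imwrite(f"pics/{n}0.png",grab_frame(n))
print(state())
E
```

```text
pics
top {'vertical_fov': 56.875746836973605, 'cx': 331.3526064413622, 'cy': 246.93832521773274, 'origin': array([ 0.44801848, -0.00316675,  1.1281728 ]), 'rotation': array([ 0.01168579, -0.69614377,  0.71749969, -0.02101172])}
side {'vertical_fov': 55.53015572961634, 'cx': 319.91041188947526, 'cy': 244.4709889701137, 'origin': array([ 0.0900925 , -0.80157977,  0.85521358]), 'rotation': array([-0.40607114,  0.88246248, -0.21309771,  0.10466883])}
wrist {'vertical_fov': 70.41703425207524, 'cx': 319.0381241541509, 'cy': 236.72287643508434, 'origin': array([0.21404277, 0.59316179, 0.37285642]), 'rotation': array([0.12704895, 0.84199853, 0.5186023 , 0.07712781])}
{'time': 0.15, 'joint_pos': array([ 9.85010103e-01,  5.32070951e-02,  1.61398825e+00,  2.79081049e-05,
        1.47601790e+00, -1.18990983e-01]), 'joint_vel': array([ 0.00070129, -0.00243696, -0.00247811,  0.00017611, -0.00060402,
       -0.00088832]), 'joint_efforts': array([ 1.63442364e-04, -3.94238770e+01, -3.70722950e+01, -9.78776143e-05,
        4.61334581e-03, -1.20068972e-05]), 'tool_pos': array([0.28097908, 0.55772586, 0.23033851]), 'tool_rot': array([ 3.27394901e-04,  8.51477577e-01,  5.24390388e-01, -7.41338589e-04]), 'contact_force': array([ 1.07947879, -0.1261955 , -0.42774816]), 'ft_torque': array([-0.01929301,  0.00167675, -0.03975637]), 'gripper_width': 0.9981977985385071}
```

View pics/top0.png

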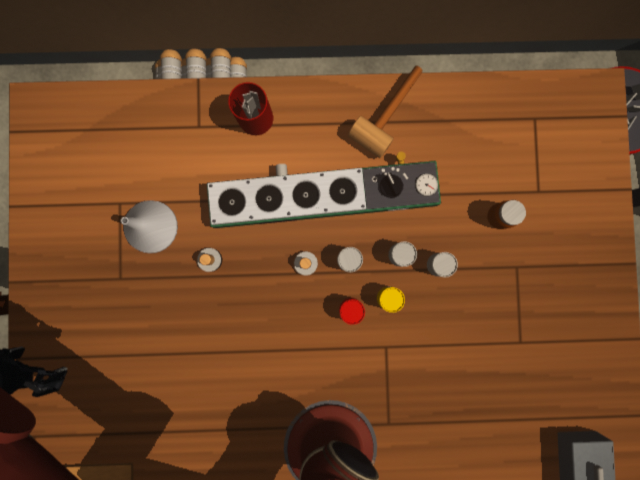

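View pics/side0.png

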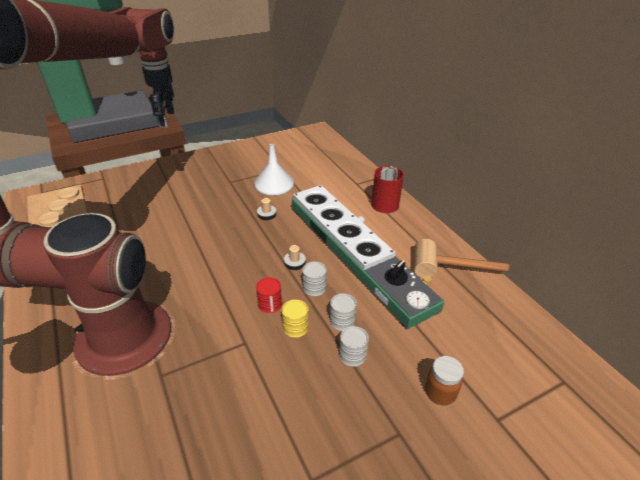

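Run:
```python
import cv2
im=cv2.imread("pics/top0.png")
cv2.imwrite("pics/c1.png",cv2.resize(im[150:330,190:460],(800,533),interpolation=cv2.INTER_CUBIC))
im=cv2.imread("pics/side0.png")
cv2.imwrite("pics/c2.png",cv2.resize(im[170:370,240:480],(720,600),interpolation=cv2.INTER_CUBIC))
im=cv2.imread("pics/top0.png")
cv2.imwrite("pics/c3.png",cv2.resize(im[155:215,360:445],(800,565),interpolation=cv2.INTER_CUBIC))
```

```text
(no output)
```

View pics/c1.png

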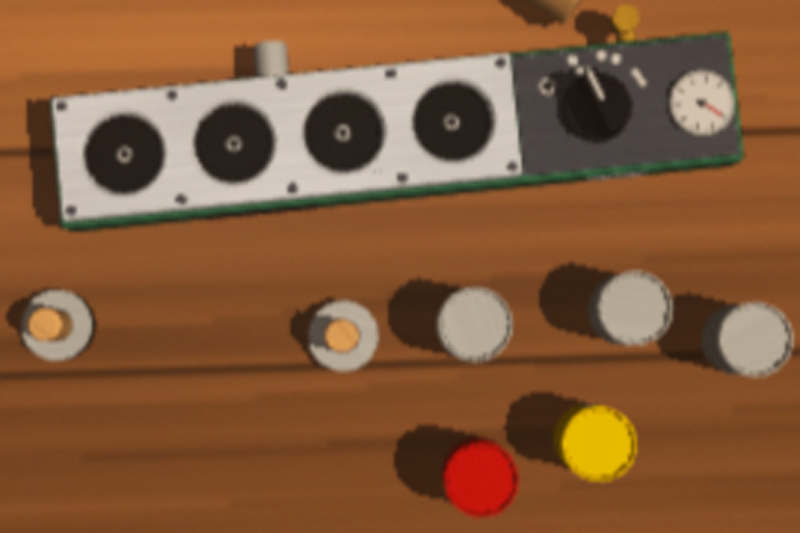

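View pics/c2.png

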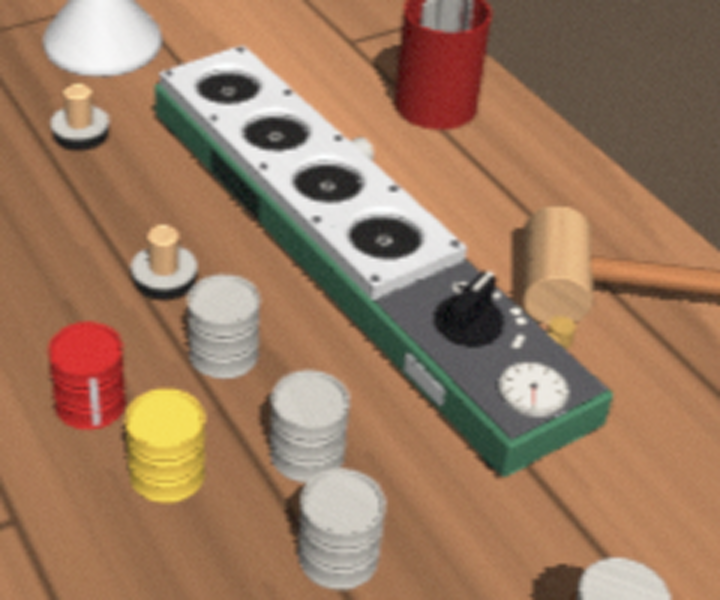

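View pics/c3.png

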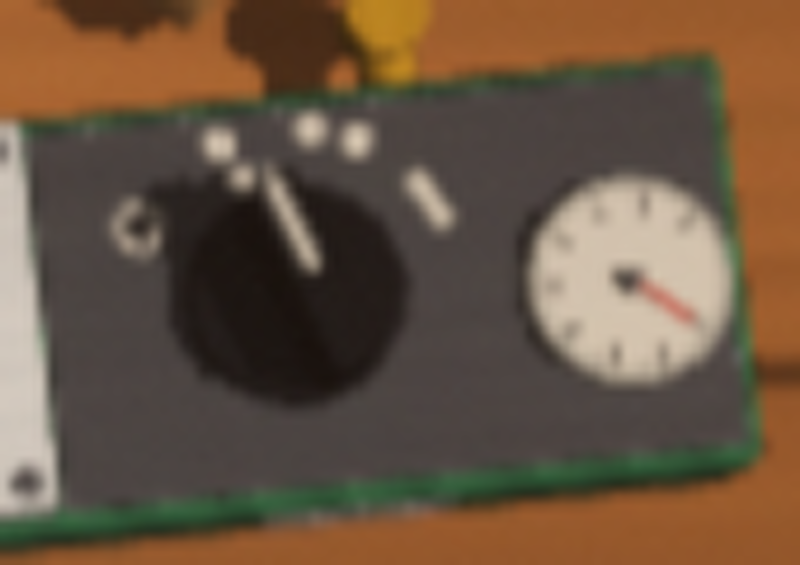

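```bash
cat > h.py <<'E'
import numpy as np, cv2
from plant import *
from scipy.spatial.transform import Rotation as R
def q2m(q): return R.from_quat([q[1],q[2],q[3],q[0]]).as_matrix()
def px2w(u,v,z,n="top",info=None):
    i=info or camera_info(n); f=240/np.tan(np.radians(i['vertical_fov'])/2)
    M=i['rotation']; M=q2m(M) if np.ndim(M)==1 else M
    d=M@np.array([(u-i['cx'])/f,(v-i['cy'])/f,1.])
    o=i['origin']; return o+d*(z-o[2])/d[2]
def w2px(p,n="top",info=None):
    i=info or camera_info(n); f=240/np.tan(np.radians(i['vertical_fov'])/2)
    c=q2m(i['rotation']).T@(np.array(p)-i['origin'])
    return np.array([f*c[0]/c[2]+i['cx'],f*c[1]/c[2]+i['cy']])
def cur():
    s=state(); return s,s['tool_pos'],q2m(s['tool_rot'])
def st():
    s,p,M=cur(); print('t',round(s['time'],2),'tcp',p.round(4),'yaw x',round(np.degrees(np.arctan2(M[1,0],M[0,0])),2),'z',M[:,2].round(3),'F',s['contact_force'].round(1),'w',round(s['gripper_width'],3),'q',s['joint_pos'].round(2))
def goto(t,yaw=None):
    """print needed shift in tool axes and turn about tool"""
    s,p,M=cur(); print('shift tool mm',(1000*M.T@(np.array(t)-p)).round(1))
    if yaw is not None:
        y=np.radians(yaw); T=np.array([[np.cos(y),np.sin(y),0],[np.sin(y),-np.cos(y),0],[0,0,-1]])
        rv=R.from_matrix(M.T@T).as_rotvec(); print('turn rad',rv.round(4))
E
python3 - <<'E'
from h import *
P=[px2w(*p,0.054)for p in[(231.85,202),(269,198.6),(305.8,194.5),(342.5,191.2)]]
for p in P:print(p.round(4))
print([np.linalg.norm(P[i+1]-P[i]).round(4) for i in range(3)])
for n,p in dict(A=(350.3,259.3),B=(404,254),C=(444.8,264.4),red=(352,311.5),yel=(392,300)).items():print(n,px2w(*p,.066).round(4))
for n,p in dict(p1=(208.5,259.8),p2=(305.8,263.8)).items():print(n,px2w(*p,.016).round(4))
for n,p in dict(p1=(205,259.5),p2=(305,263.5)).items():print(n,px2w(*p,.056).round(4))
d=(P[3]-P[0])/np.linalg.norm(P[3]-P[0]);print('dir',d, 'sel',P[3]+d*.12)
sel=(P[3]+d*.12); sel[2]=.09
print('sel px',w2px(sel), 'panel',w2px(np.r_[sel[:2],.064]))
st()
f=lambda u,v:(360+u/9.412,155+v/9.417)
for n,p,z in (('ring',(135,228),.064),('one',(219,145),.064),('sm',(243,178),.064),('two',(333,135),.064),('bar',(430,200),.064),('lineout',(268,168),.102),('linein',(315,268),.102)):
    w=px2w(*f(*p),z); 
    print(n,w.round(4),np.degrees(np.arctan2(*(w-sel)[[1,0]])).round(1),np.linalg.norm((w-sel)[:2]).round(3))
E
```

```text
[0.6141 0.2204 0.054 ]
[0.6198 0.1301 0.054 ]
[0.6273 0.0403 0.054 ]
[ 0.6329 -0.0495  0.054 ]
[np.float64(0.0905), np.float64(0.0901), np.float64(0.0899)]
A [ 0.4659 -0.0624  0.066 ]
B [ 0.4748 -0.1919  0.066 ]
C [ 0.4468 -0.2891  0.066 ]
red [ 0.3414 -0.0624  0.066 ]
yel [ 0.3657 -0.159   0.066 ]
p1 [0.4763 0.2894 0.016 ]
p2 [0.4589 0.0467 0.016 ]
p1 [0.4762 0.2873 0.056 ]
p2 [0.4593 0.0468 0.056 ]
dir [ 0.06950501 -0.9975816   0.        ] sel [ 0.64121795 -0.16916859  0.054     ]
sel px [393.52950141 183.6563994 ] panel [391.89229125 185.6843681 ]
t 0.15 tcp [0.281  0.5577 0.2303] yaw x 63.25 z [-0.001 -0.001 -1.   ] F [ 1.1 -0.1 -0.4] w 0.998 q [ 0.99  0.05  1.61  0.    1.48 -0.12]
ring [ 0.6582 -0.1271  0.064 ] 68.0 0.045
one [ 0.6792 -0.1496  0.064 ] 27.3 0.043
sm [ 0.6704 -0.1555  0.064 ] 25.1 0.032
two [ 0.681  -0.1791  0.064 ] -14.1 0.041
bar [ 0.6634 -0.2035  0.064 ] -57.2 0.041
lineout [ 0.6648 -0.1563  0.102 ] 28.5 0.027
linein [ 0.6395 -0.1671  0.102 ] 130.8 0.003
```

View pics/wrist0.png

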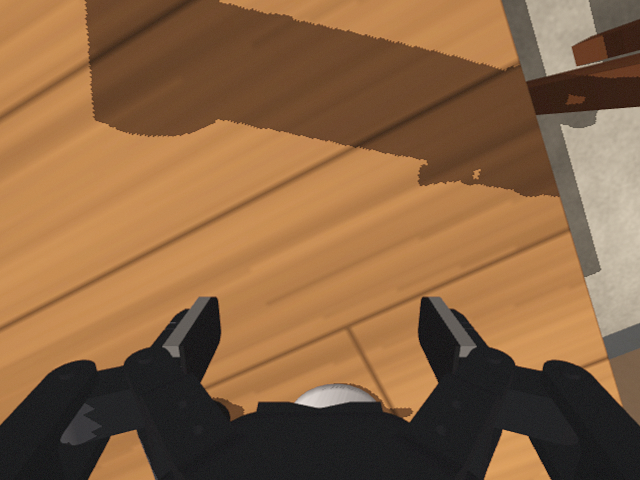

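The tinplate canisters are at top (350,259), (404,254) and (445,264). The red (352,311) and yellow (392,300) look-alikes are excluded, as is the amber jar (512,213). The plugs are at (208,260) and (306,264). That makes three canisters plus one plug. The knob points at slow (one dot), so I'll go to the selector first.

Run:
```python
from h import *
goto([.641,-.169,.23],-66)
```

```text
shift tool mm [-487.   648.6    1. ]
turn rad [1.7000e-03 1.1000e-03 2.2559e+00]
```

```bash
python3 -m inch '-.0221 .0295 0 0 0 0 0;-.0221 .0295 0 0 0 0 0;-.0221 .0295 0 0 0 0 0;-.0221 .0295 0 0 0 0 0;-.0221 .0295 0 0 0 0 0;-.0221 .0295 0 0 0 0 0;-.0221 .0295 0 0 0 0 0;-.0221 .0295 0 0 0 0 0;-.0221 .0295 0 0 0 0 0;-.0221 .0295 0 0 0 0 0'
python3 -m inch '-.0221 .0295 0 0 0 0 0;-.0221 .0295 0 0 0 0 0;-.0221 .0295 0 0 0 0 0;-.0221 .0295 0 0 0 0 0;-.0221 .0295 0 0 0 0 0;-.0221 .0295 0 0 0 0 0;-.0221 .0295 0 0 0 0 0;-.0221 .0295 0 0 0 0 0;-.0221 .0295 0 0 0 0 0;-.0221 .0295 0 0 0 0 0'
python3 -m inch '-.022 .029 0 0 0 0 0;-.022 .029 0 0 0 0 0;0 0 0 0 0 .12 0;0 0 0 0 0 .12 0;0 0 0 0 0 .12 0;0 0 0 0 0 .12 0;0 0 0 0 0 .12 0;0 0 0 0 0 .12 0;0 0 0 0 0 .12 0;0 0 0 0 0 .12 0'
python3 -m inch '0 0 0 0 0 .12 0;0 0 0 0 0 .12 0;0 0 0 0 0 .12 0;0 0 0 0 0 .12 0;0 0 0 0 0 .12 0;0 0 0 0 0 .12 0;0 0 0 0 0 .12 0;0 0 0 0 0 .12 0;0 0 0 0 0 .12 0;0 0 0 0 0 .12 0'
python3 - <<'E'
from h import *
st();goto([.641,-.169,.23],-66)
E
```

```text
time: 0.98
tool_pos: [0.4455, 0.2263, 0.2311]
tool_rot: [-0.0, 0.851, 0.524, -0.0]
contact_force: [-0.1, 0.6, 0.8]
gripper_width: 1.001
time: 1.82
tool_pos: [0.6095, -0.1039, 0.2308]
tool_rot: [-0.0, 0.852, 0.524, -0.0]
contact_force: [0.4, 0.0, -0.0]
gripper_width: 1.002
time: 2.65
tool_pos: [0.641, -0.1674, 0.2307]
tool_rot: [-0.0, 0.998, 0.069, -0.0]
contact_force: [1.2, 1.0, -1.1]
gripper_width: 0.998
time: 3.48
tool_pos: [0.641, -0.1674, 0.2307]
tool_rot: [0.0, 0.862, -0.506, -0.001]
contact_force: [0.3, -0.4, -0.4]
gripper_width: 1.002
t 3.48 tcp [ 0.641  -0.1674  0.2307] yaw x -60.84 z [-0.001  0.    -1.   ] F [ 0.3 -0.4 -0.4] w 1.002 q [-0.37  0.14  1.52 -0.    1.48  0.69]
shift tool mm [1.4 0.7 0.7]
turn rad [0.0007 0.0008 0.09  ]
```

Run:
```python
from h import *
i=camera_info("wrist"); im=grab_frame("wrist"); cv2.imwrite("pics/w1.png",im)
print(i['origin'],q2m(i['rotation'])[:,2])
print('sel@.102',w2px([.6412,-.1692,.102],info=i),'sel@.064',w2px([.6412,-.1692,.064],info=i))
P=np.array([.6329,-.0495,.054]);print('pad1',w2px(P,info=i))
```

```text
[ 0.70660614 -0.12938838  0.37332464] [-0.25770174 -0.14295565 -0.95559065]
sel@.102 [322.78099541 228.46608618] sel@.064 [322.38120155 217.43635625]
pad1 [204.34519276 160.82162325]
```

View pics/w1.png

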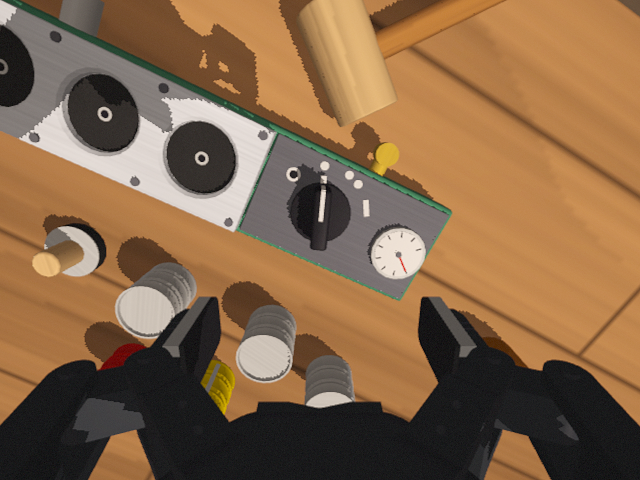

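Run:
```python
from h import *
im=cv2.imread("pics/w1.png")
cv2.imwrite("pics/c4.png",cv2.resize(im[120:300,170:450],(800,514),interpolation=cv2.INTER_CUBIC))
```

```text
(no output)
```

View pics/c4.png

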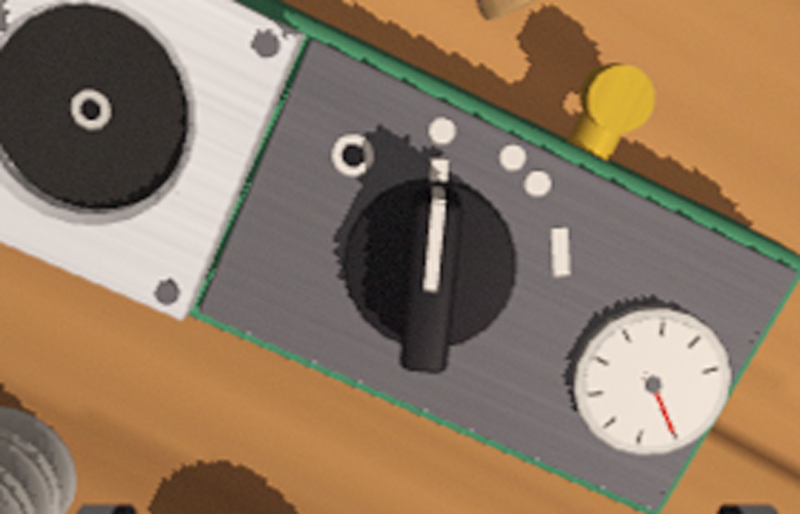

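Run:
```python
from h import *
i=camera_info("wrist")
g=lambda u,v:(170+u/2.857,120+v/2.856)
F=[('pad1',(90,109),.054),('skirt',(431,264),.072),('ring',(351,156),.064),('one',(442,131),.064),('two',(525,170),.064),('bar',(560,252),.064),('gauge',(653,384),.07),('barA',(437,187),.102),('barB',(425,370),.102),('lineA',(438,195),.102),('lineB',(431,292),.102)]
W={}
for n,p,z in F:
    W[n]=px2w(*g(*p),z,info=i);print(n,W[n].round(4))
print('ring->bar',np.linalg.norm(W['ring']-W['bar']))
for a in(.27,):
  pass
# top view same
f=lambda u,v:(360+u/9.412,155+v/9.417)
T=[('skirt',(288,290),.072),('ring',(135,228),.064),('one',(219,145),.064),('two',(333,135),.064),('bar',(430,200),.064),('gauge',(633,280),.07)]
for n,p,z in T: print(n,px2w(*f(*p),z).round(4))
st()
```

```text
pad1 [ 0.6343 -0.0462  0.054 ]
skirt [ 0.6463 -0.1647  0.072 ]
ring [ 0.663  -0.1266  0.064 ]
one [ 0.6836 -0.148   0.064 ]
two [ 0.6858 -0.1769  0.064 ]
bar [ 0.6685 -0.2004  0.064 ]
gauge [ 0.6459 -0.2492  0.07  ]
barA [ 0.6724 -0.152   0.102 ]
barB [ 0.6234 -0.1752  0.102 ]
lineA [ 0.6706 -0.1533  0.102 ]
lineB [ 0.6451 -0.1652  0.102 ]
ring->bar 0.07393019394425822
skirt [ 0.6396 -0.1648  0.072 ]
ring [ 0.6582 -0.1271  0.064 ]
one [ 0.6792 -0.1496  0.064 ]
two [ 0.681  -0.1791  0.064 ]
bar [ 0.6634 -0.2035  0.064 ]
gauge [ 0.64   -0.2538  0.07  ]
t 3.53 tcp [ 0.641  -0.1674  0.2307] yaw x -61.05 z [-0.001  0.    -1.   ] F [-0.9 -0.1 -0.6] w 0.998 q [-0.37  0.14  1.52 -0.    1.48  0.7 ]
```

Run:
```python
from h import *
h=lambda u,v:(240+u/3,170+v/3)
for n,p,z in [('pad4',(229,88),.054),('pad3',(276,133),.054),('pad2',(328,184),.054),('pad1',(385,240),.054),('skirt',(469,320),.072),('gauge',(533,387),.07),('bar',(518,341),.064),('ring',(459,287),.064),('corner near right',(506,453),.064)]:
    print(n,px2w(*h(*p),z,"side").round(4))
i=camera_info("wrist");s,p,M=cur()
print('tcp',w2px(p,info=i))
for d in(-.0425,.0425):
  for y in (-.011,.011):print(w2px(p+M@[d,y,-.013],info=i))
```

```text
pad4 [0.6209 0.2234 0.054 ]
pad3 [0.6271 0.1343 0.054 ]
pad2 [0.6324 0.0424 0.054 ]
pad1 [ 0.6376 -0.0495  0.054 ]
skirt [ 0.6338 -0.182   0.072 ]
gauge [ 0.637  -0.2646  0.07  ]
bar [ 0.661  -0.2138  0.064 ]
ring [ 0.6547 -0.1387  0.064 ]
corner near right [ 0.5826 -0.3056  0.064 ]
tcp [321.93995974 301.98833422]
[221.17597714 293.2414012 ]
[225.41989008 338.64105537]
[423.33408988 293.20314474]
[418.82844296 338.60362214]
```

Run:
```python
from h import *
h=lambda u,v:(240+u/3,170+v/3)
g=lambda u,v:(170+u/2.857,120+v/2.856)
f=lambda u,v:(360+u/9.412,155+v/9.417)
c=lambda u,v:(190+u/2.963,150+v/2.961)
iw,it,iS=camera_info("wrist"),camera_info("top"),camera_info("side")
from scipy.optimize import least_squares
O={'pad1':(c(452,122),h(385,240),g(90,109)),'skirt':(f(288,290),h(469,320),g(431,264)),'gauge':(f(633,280),h(533,387),g(653,384)),'ring':(f(135,228),h(459,287),g(351,156)),'bar':(f(430,200),h(518,341),g(560,252))}
for n,o in O.items():
    r=least_squares(lambda P:np.concatenate([w2px(P,info=i)-q for i,q in zip((it,iS,iw),o)]),[.64,-.15,.06]);print(n,r.x.round(4),r.fun.round(1))
```

```text
pad1 [ 0.6347 -0.0473  0.0558] [-0.9 -0.9 -1.3 -0.7  0.6  0.3]
skirt [ 0.6432 -0.167   0.0553] [-0.2 -0.2 -1.1 -0.2  0.4 -0. ]
gauge [ 0.6434 -0.255   0.0569] [-0.8 -0.4 -1.1  0.2  0.6  0.1]
ring [ 0.6614 -0.127   0.0521] [-0.7 -0.3 -0.9 -0.2  0.5  0.1]
bar [ 0.6671 -0.2037  0.0518] [-0.9 -0.5 -1.1  0.1  0.6  0.2]
```

```bash
python3 -m inch '0 0 0 0 0 .087 .5;0 0 .02 0 0 0 .5'
python3 - <<'E'
from h import *
st();goto([.643,-.167,.064],-66)
E
```

```text
time: 3.7
tool_pos: [0.6434, -0.1683, 0.2159]
tool_rot: [-0.001, 0.841, -0.541, 0.004]
contact_force: [0.8, -0.4, 1.0]
gripper_width: 0.745
t 3.7 tcp [ 0.6434 -0.1683  0.2159] yaw x -65.5 z [ 0.008 -0.003 -1.   ] F [ 0.8 -0.4  1. ] w 0.745 q [-0.37  0.15  1.53  0.    1.45  0.78]
shift tool mm [ -2.3   0.7 151.9]
turn rad [-0.0057 -0.0057  0.0088]
```

```bash
python3 -m inch '0 -.001 .03 0 0 0 .5;0 -.001 .03 0 0 0 .5;0 0 .03 0 0 0 .5;0 0 .02 0 0 0 .5;0 0 .012 0 0 0 .5;0 0 0 0 0 0 .5;0 0 0 0 0 0 .5'
python3 - <<'E'
from h import *
st();goto([.643,-.167,.064],-66)
i=camera_info("wrist"); im=grab_frame("wrist"); cv2.imwrite("pics/w2.png",im)
E
```

```text
time: 4.28
tool_pos: [0.643, -0.1667, 0.0892]
tool_rot: [0.0, 0.841, -0.54, -0.0]
contact_force: [0.0, -0.4, 0.0]
gripper_width: 0.498
t 4.28 tcp [ 0.643  -0.1667  0.0892] yaw x -65.43 z [-0.001  0.    -1.   ] F [ 0.  -0.4  0. ] w 0.498 q [-0.37  0.26  1.63  0.    1.25  0.78]
shift tool mm [ 0.3  0.1 25.2]
turn rad [0.0004 0.0005 0.0099]
```

View pics/w2.png

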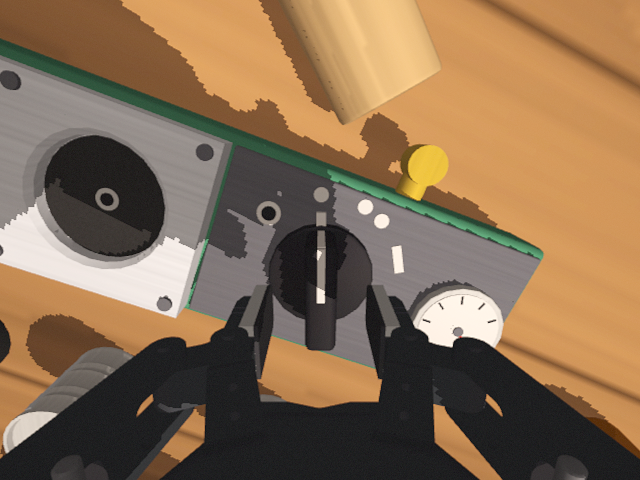

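Bar at x≈320, centred between the fingers at 255 and 380, about level. Lowering 25 mm and gripping.

```bash
python3 -m inch '0 0 .01 0 0 .008 .5;0 0 .01 0 0 0 .5;0 0 .005 0 0 0 .5;0 0 0 0 0 0 1;0 0 0 0 0 0 1;0 0 0 0 0 0 1;0 0 0 0 0 0 1;0 0 0 0 0 0 1'
python3 -c "
from h import *
st()"
```

```text
time: 5.0
tool_pos: [0.643, -0.1671, 0.0641]
tool_rot: [0.0, 0.839, -0.544, 0.0]
contact_force: [2.0, -3.4, -4.1]
gripper_width: 0.167
t 5.0 tcp [ 0.643  -0.1671  0.0641] yaw x -65.95 z [ 0.    -0.001 -1.   ] F [ 2.  -3.4 -4.1] w 0.167 q [-0.37  0.29  1.64 -0.    1.21  0.79]
```

```bash
python3 -m inch '0 0 0 0 0 -.1 1;0 0 0 0 0 -.1 1;0 0 0 0 0 -.1 1;0 0 0 0 0 -.1 1;0 0 0 0 0 -.1 1;0 0 0 0 0 -.1 1;0 0 0 0 0 -.1 1;0 0 0 0 0 0 1;0 0 0 0 0 0 1;0 0 0 0 0 0 1'
python3 -c "
from h import *
st();print(state()['ft_torque'])"
```

```text
time: 5.83
tool_pos: [0.6428, -0.167, 0.0641]
tool_rot: [0.0, 0.974, -0.225, -0.0]
contact_force: [0.3, -3.4, -3.2]
gripper_width: 0.161
t 5.83 tcp [ 0.6428 -0.167   0.0641] yaw x -25.96 z [-0.    -0.001 -1.   ] F [ 0.3 -3.4 -3.2] w 0.161 q [-0.37  0.29  1.64 -0.    1.21  0.09]
[-0.52480794  0.09630766  0.00201459]
```

```bash
python3 -m inch '0 0 0 0 0 0 .45;0 0 0 0 0 0 .45;0 0 0 0 0 0 .45;0 0 -.03 0 0 0 .45;0 0 -.04 0 0 0 .3;0 0 -.04 0 0 0 0;0 0 -.04 0 0 0 0;0 0 0 0 0 0 0'
python3 - <<'E'
from h import *
st()
i=camera_info("wrist"); im=grab_frame("wrist"); cv2.imwrite("pics/w3.png",im)
cv2.imwrite("pics/t3.png",grab_frame("top"))
E
```

```text
time: 6.5
tool_pos: [0.6478, -0.1679, 0.2271]
tool_rot: [0.001, 0.975, -0.224, 0.009]
contact_force: [1.2, -0.4, 2.5]
gripper_width: 0.999
t 6.5 tcp [ 0.6478 -0.1679  0.2271] yaw x -25.84 z [ 0.017 -0.006 -1.   ] F [ 1.2 -0.4  2.5] w 0.999 q [-0.37  0.15  1.52  0.    1.46  0.09]
```

View pics/w3.png

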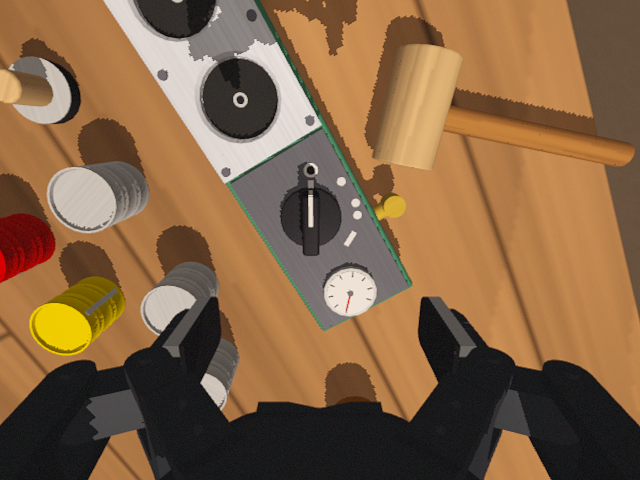

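View pics/t3.png

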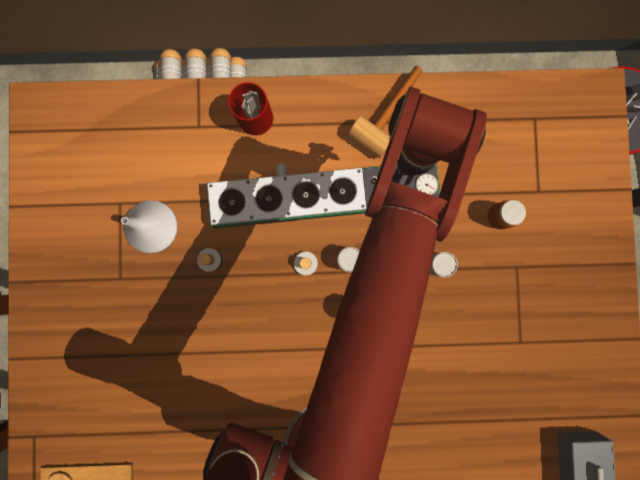

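Run:
```python
from h import *
h=lambda u,v:(240+u/3,170+v/3)
it,iS=camera_info("top"),camera_info("side")
from scipy.optimize import least_squares
O={'A':((350.3,259.3),h(224,301)),'B':((404,254),h(310,398)),'C':((444.8,264.4),h(342,498)),'p2':((305,263.5),h(162,236)),'p1':((205,259.5),h(78,91))}
for n,o in O.items():
    r=least_squares(lambda P:np.concatenate([w2px(P,info=i)-q for i,q in zip((it,iS),o)]),[.64,-.15,.06]);print(n,r.x.round(4),r.fun.round(1))
goto([.4486,-.287,.2],4)
```

```text
A [ 0.4674 -0.0632  0.0636] [ 0.3 -0.6 -0.7  0. ]
B [ 0.4764 -0.1926  0.0663] [ 0.3 -0.7 -0.7  0.1]
C [ 0.4482 -0.289   0.069 ] [ 0.3 -0.6 -0.6  0.1]
p2 [0.4608 0.0463 0.0534] [ 0.2 -0.6 -0.7  0. ]
p1 [0.4779 0.2868 0.0553] [ 0.3 -0.7 -0.9 -0. ]
shift tool mm [-124.5  193.6   17.7]
turn rad [ 0.0008 -0.0074 -0.5208]
```

```bash
python3 -m inch '-.0205 .0322 0 0 0 0 0;-.0205 .0322 0 0 0 0 0;-.0205 .0322 0 0 0 0 0;-.0205 .0322 0 0 0 0 0;-.0205 .0322 0 0 0 0 0;-.0205 .0322 0 0 0 0 0;0 0 0 0 0 -.13 0;0 0 0 0 0 -.13 0;0 0 0 0 0 -.13 0;0 0 0 0 0 -.13 0'
python3 -m inch '0 0 0 0 0 -.02 0;0 0 0 0 0 0 0'
python3 - <<'E'
from h import *
st(); goto([.448,-.288,.15],4)
i=camera_info("wrist"); im=grab_frame("wrist"); cv2.imwrite("pics/w4.png",im)
for P in([.448,-.288,.066],[.448,-.288,0]):print(w2px(P,info=i))
E
```

```text
time: 7.43
tool_pos: [0.4472, -0.2864, 0.2124]
tool_rot: [-0.001, 1.0, 0.027, -0.001]
contact_force: [-0.5, -0.2, -0.4]
gripper_width: 0.999
time: 7.6
tool_pos: [0.4477, -0.2864, 0.2129]
tool_rot: [-0.001, 0.999, 0.033, -0.001]
contact_force: [0.2, -0.2, -0.1]
gripper_width: 0.998
t 7.6 tcp [ 0.4477 -0.2864  0.2129] yaw x 3.83 z [-0.002  0.002 -1.   ] F [ 0.2 -0.2 -0.1] w 0.998 q [-0.71 -0.16  1.85  0.    1.46 -0.78]
shift tool mm [ 0.3  1.8 62.9]
turn rad [-0.0018  0.0016 -0.003 ]
[319.51588322 225.23838941]
[319.52924852 209.15319734]
```

View pics/w4.png

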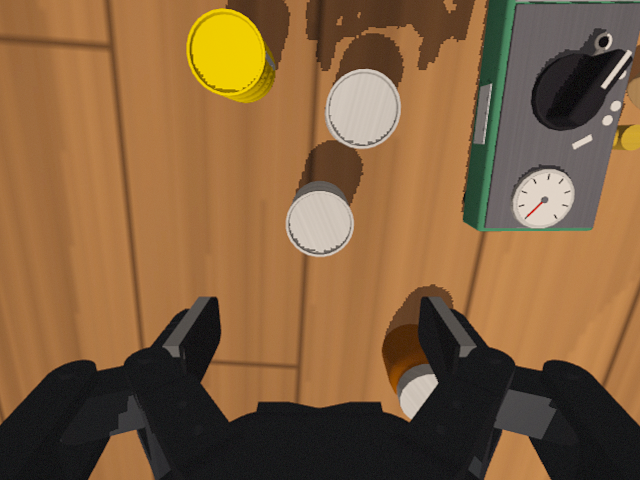

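```bash
python3 -m inch '0 0 .038 0 0 0 0;0 0 .038 0 0 0 0;0 0 .038 0 0 0 0;0 0 .03 0 0 0 0;0 0 .022 0 0 0 0;0 0 .014 0 0 0 0;0 0 .006 0 0 0 0;0 0 0 0 0 0 .5;0 0 0 0 0 0 1;0 0 0 0 0 0 1'
python3 -m inch '0 0 0 0 0 0 1;0 0 0 0 0 0 1'
python3 - <<'E'
from h import *
st();cv2.imwrite("pics/w5.png",grab_frame("wrist"))
E
```

```text
time: 8.48
tool_pos: [0.4494, -0.2879, 0.0303]
tool_rot: [0.001, 0.999, 0.034, 0.001]
contact_force: [0.9, -0.1, -0.5]
gripper_width: 0.677
time: 8.65
tool_pos: [0.449, -0.2876, 0.0298]
tool_rot: [0.001, 0.999, 0.034, 0.001]
contact_force: [-0.3, 0.6, 1.4]
gripper_width: 0.677
t 8.65 tcp [ 0.449  -0.2876  0.0298] yaw x 3.94 z [ 0.002 -0.002 -1.   ] F [-0.3  0.6  1.4] w 0.677 q [-0.71  0.05  1.98 -0.    1.11 -0.78]
```

View pics/w5.png

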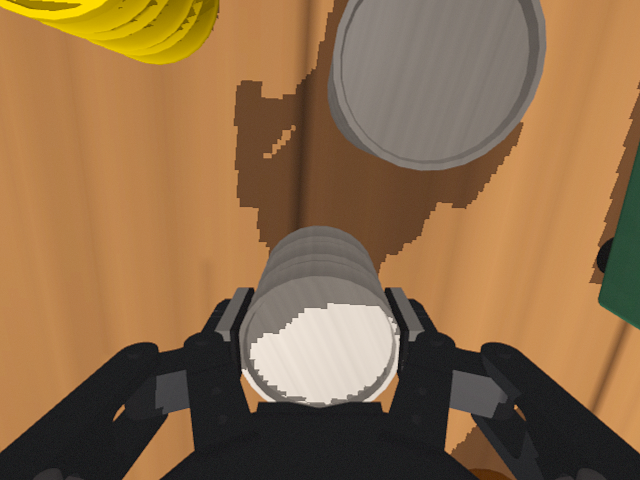

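Run:
```python
from h import *
i=camera_info("wrist");s,p,M=cur()
print(p)
for dy in(-.004,0,.004):
  a=np.linspace(0,2*np.pi,60);E=np.array([w2px([p[0]+.0295*np.cos(t),p[1]+dy+.0295*np.sin(t),.066],info=i)for t in a]);print(dy,E.min(0),E.max(0))
im=cv2.imread("pics/w5.png");cv2.imwrite("pics/c5.png",cv2.resize(im[220:420,210:430],(660,600)))
goto([.6347,-.0473,.2],4)
```

```text
[ 0.44899315 -0.28762493  0.02974859]
-0.004 [238.21839683 287.9186663 ] [398.4559203  424.07646888]
0 [238.20082319 277.21854621] [399.96428852 415.98924473]
0.004 [238.18290932 266.29749569] [401.50165905 407.75714909]
shift tool mm [ 202.1 -226.7 -170.3]
turn rad [ 0.0018 -0.0019 -0.001 ]
```

View pics/c5.png

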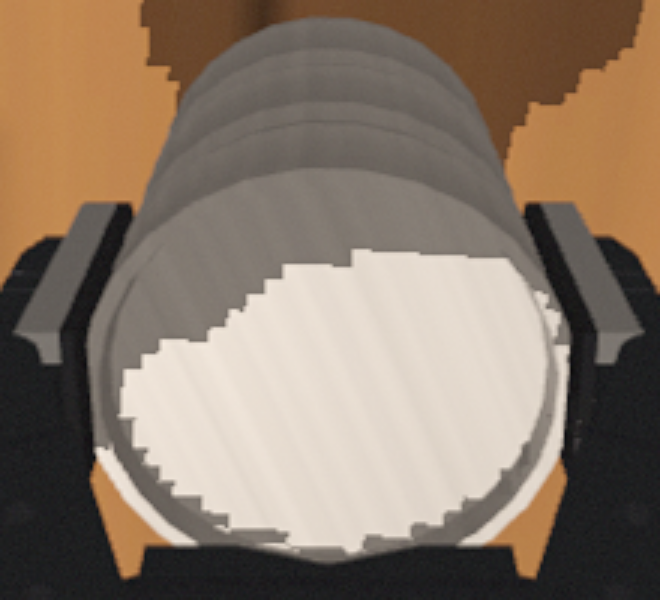

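```bash
python3 -m inch '0 0 -.03 0 0 0 1;0 0 -.04 0 0 0 1;.0225 -.025 -.012 0 0 0 1;.0225 -.025 -.012 0 0 0 1;.0225 -.025 -.012 0 0 0 1;.0225 -.025 -.012 0 0 0 1;.0225 -.025 -.012 0 0 0 1;.0225 -.025 -.012 0 0 0 1;.0225 -.025 -.012 0 0 0 1;.0225 -.025 -.012 0 0 0 1'
python3 -m inch '.02 -.025 0 0 0 0 1;0 -.001 0 0 0 0 1;0 0 0 0 0 0 1'
python3 - <<'E'
from h import *
st();goto([.6347,-.0473,.1],4)
i=camera_info("wrist");cv2.imwrite("pics/w6.png",grab_frame("wrist"))
p1=np.array([.6347,-.0473])
for k in range(3):
  p=p1+k*.09*np.array([-.0695,.9976]);print(k+1,w2px([*p,.054],info=i))
E
```

```text
time: 9.53
tool_pos: [0.6145, -0.0734, 0.1949]
tool_rot: [0.0, 0.999, 0.035, -0.0]
contact_force: [-0.5, -1.0, -1.3]
gripper_width: 0.674
time: 9.78
tool_pos: [0.6324, -0.0462, 0.1943]
tool_rot: [0.0, 0.999, 0.036, -0.0]
contact_force: [0.3, -0.1, -1.0]
gripper_width: 0.673
t 9.78 tcp [ 0.6324 -0.0462  0.1943] yaw x 4.11 z [-0. -0. -1.] F [ 0.3 -0.1 -1. ] w 0.673 q [-0.19  0.1   1.63 -0.    1.42 -0.26]
shift tool mm [ 2.2  1.3 94.3]
turn rad [0.0002 0.0003 0.0018]
1 [321.5431973  226.45403803]
2 [322.01315931 115.7927291 ]
3 [322.58671325 -19.26123278]
```

View pics/w6.png

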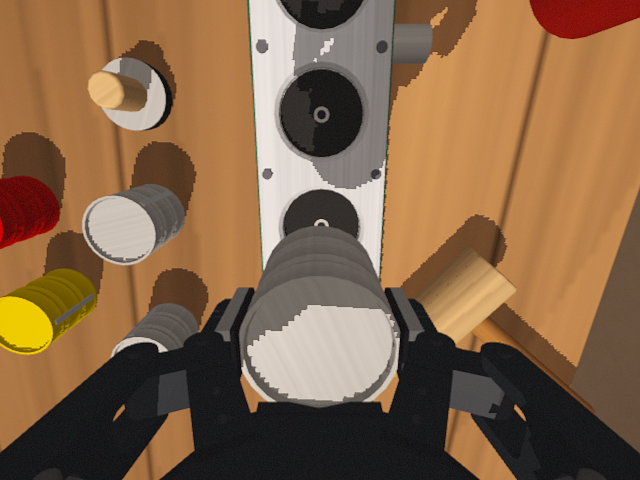

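```bash
python3 -m inch '.002 .0007 .02 0 0 0 1;0 0 .03 0 0 0 1;0 0 .03 0 0 0 1;0 0 .015 0 0 0 1;0 0 .006 0 0 0 1;0 0 .003 0 0 0 1;0 0 .003 0 0 0 1;0 0 .002 0 0 0 1;0 0 0 0 0 0 1;0 0 0 0 0 0 1'
python3 - <<'E'
from h import *
st()
E
```

```text
time: 10.67
tool_pos: [0.6343, -0.0485, 0.0857]
tool_rot: [0.0, 0.999, 0.034, 0.0]
contact_force: [0.9, -1.3, -2.4]
gripper_width: 0.678
t 10.67 tcp [ 0.6343 -0.0485  0.0857] yaw x 3.94 z [ 0.001 -0.    -1.   ] F [ 0.9 -1.3 -2.4] w 0.678 q [-0.19  0.2   1.7  -0.    1.24 -0.26]
```

```bash
python3 -m inch '0 -.001 .001 0 0 0 1;0 0 .001 0 0 0 1;0 0 .0005 0 0 0 1;0 0 0 0 0 0 1'
python3 - <<'E'
from h import *
st();i=camera_info("wrist");cv2.imwrite("pics/w7.png",grab_frame("wrist"))
E
```

```text
time: 11.0
tool_pos: [0.6344, -0.0472, 0.0837]
tool_rot: [0.0, 0.999, 0.035, 0.0]
contact_force: [-1.0, 0.1, 2.6]
gripper_width: 0.672
t 11.0 tcp [ 0.6344 -0.0472  0.0837] yaw x 3.96 z [ 0.001 -0.    -1.   ] F [-1.   0.1  2.6] w 0.672 q [-0.19  0.21  1.7  -0.    1.23 -0.26]
```

View pics/w7.png

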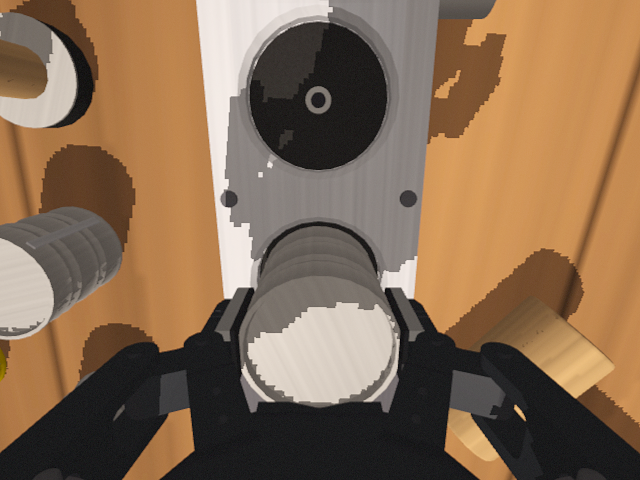

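```bash
python3 -m inch '0 0 0 0 0 0 .6;0 0 0 0 0 0 .1;0 0 0 0 0 0 0;0 0 0 0 0 0 0;0 0 -.02 0 0 0 0;0 0 -.035 0 0 0 0;0 0 -.04 0 0 0 0;0 0 -.03 0 0 0 0;0 0 0 0 0 0 0'
python3 - <<'E'
from h import *
st();goto([.4764,-.1905,.2],4)
cv2.imwrite("pics/w8.png",grab_frame("wrist"))
cv2.imwrite("pics/t8.png",grab_frame("top"))
E
```

```text
time: 11.8
tool_pos: [0.6381, -0.048, 0.2171]
tool_rot: [0.002, 0.999, 0.035, 0.007]
contact_force: [0.2, 0.3, 0.8]
gripper_width: 1.0
t 11.8 tcp [ 0.6381 -0.048   0.2171] yaw x 3.96 z [ 0.014 -0.003 -1.   ] F [0.2 0.3 0.8] w 1.0 q [-0.19  0.09  1.6   0.    1.44 -0.26]
shift tool mm [-171.4  130.9   15.2]
turn rad [ 0.0037 -0.0139 -0.0008]
```

View pics/w8.png

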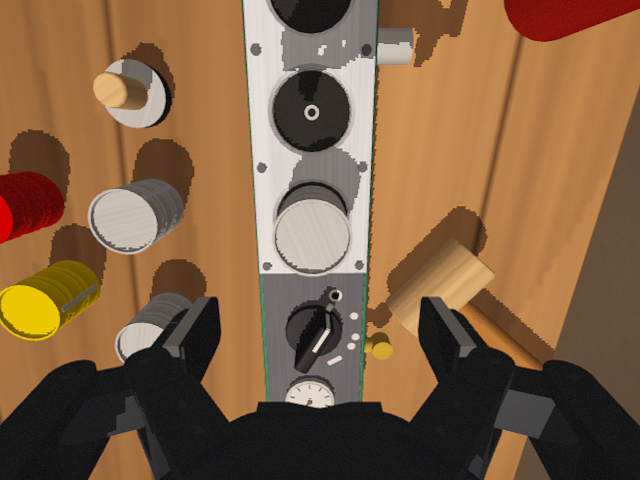

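View pics/t8.png

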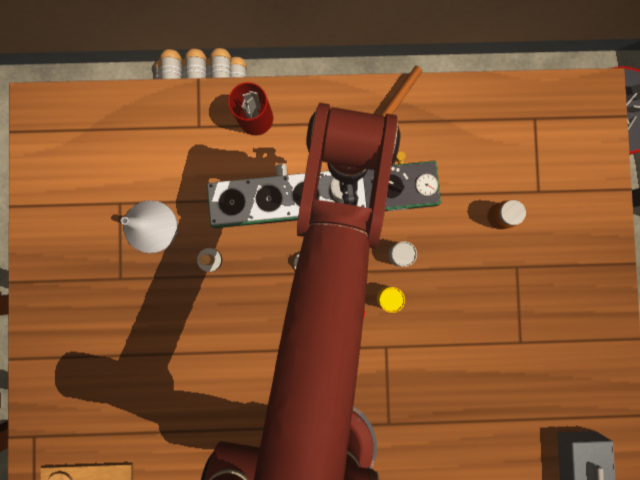

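```bash
python3 -m inch '-.028 .022 0 0 0 0 0;-.028 .022 0 0 0 0 0;-.028 .022 0 0 0 0 0;-.028 .022 0 0 0 0 0;-.028 .022 0 0 0 0 0;-.028 .022 0 0 0 0 0;0 0 0 0 0 0 0;0 0 0 0 0 0 0'
cat > look.py <<'E'
import sys
from h import *
x,y,z,R_=map(float,sys.argv[1:5]); n=sys.argv[5]
st(); goto([x,y,.03],4)
i=camera_info("wrist"); im=grab_frame("wrist")
a=np.linspace(0,2*np.pi,72)
E=np.array([w2px([x+R_*np.cos(t),y+R_*np.sin(t),z],info=i)for t in a])
print('pred ellipse',E.min(0).round(1),E.max(0).round(1),'c',w2px([x,y,z],info=i).round(1))
j=im.copy();cv2.polylines(j,[(E*8).astype(int)],True,(255,0,255),1,cv2.LINE_AA,3)
cv2.imwrite(f"pics/{n}.png",j)
c=w2px([x,y,z],info=i).astype(int);l,t=max(c[0]-80,0),max(c[1]-60,0)
cv2.imwrite(f"pics/{n}z.png",cv2.resize(j[t:t+120,l:l+160],(800,600)));print('crop',l,t)
E
python3 look.py .4764 -.1905 .066 .0295 w9
```

```text
time: 12.57
tool_pos: [0.4737, -0.191, 0.2056]
tool_rot: [-0.001, 0.999, 0.033, -0.001]
contact_force: [-0.1, 0.5, -0.5]
gripper_width: 0.999
t 12.57 tcp [ 0.4737 -0.191   0.2056] yaw x 3.77 z [-0.003  0.002 -1.   ] F [-0.1  0.5 -0.5] w 0.999 q [-0.53 -0.21  1.9   0.    1.45 -0.6 ]
shift tool mm [  3.1   0.  175.6]
turn rad [-0.002   0.0025 -0.004 ]
pred ellipse [288.2 191.1] [356.9 257.4] c [322.5 225.2]
crop 242 165
```

View pics/w9z.png

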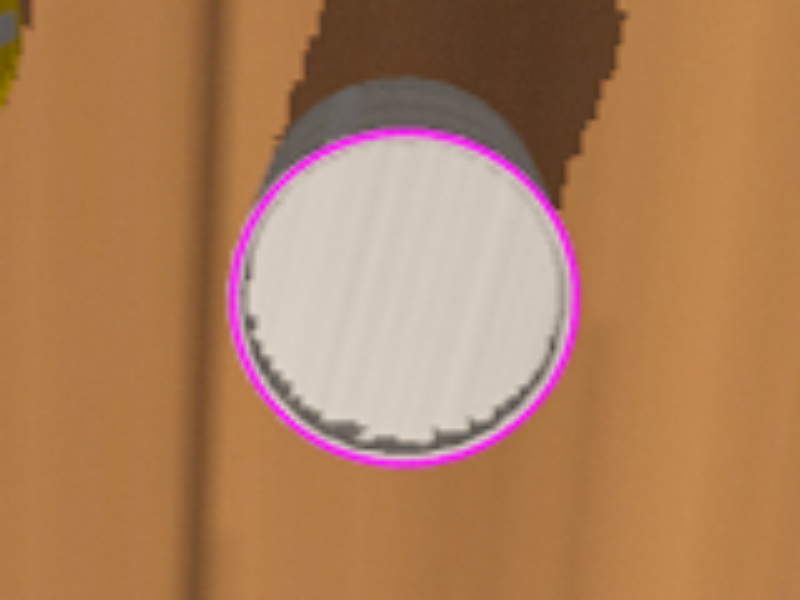

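Canister B's prediction fits exactly. The canister C pick gave a measured descent offset of +2 mm x and −1 mm y, so the shift is small. Descending to about z 0.03.

```bash
python3 -m inch '.002 0 .036 0 0 0 0;0 0 .038 0 0 0 0;0 0 .038 0 0 0 0;0 0 .03 0 0 0 0;0 0 .02 0 0 0 0;0 0 .01 0 0 0 0;0 0 .004 0 0 0 0;0 0 0 0 0 0 .5;0 0 0 0 0 0 1;0 0 0 0 0 0 1'
python3 -m inch '0 0 0 0 0 0 1;0 0 0 0 0 0 1'
python3 - <<'E'
from h import *
st();p1=np.array([.6347,-.0470]);d=.09*np.array([-.0695,.9976])
goto([*(p1+d),.2],4)
i=camera_info("wrist");s,p,M=cur();im=grab_frame("wrist")
for dy in(0,.002):
  E=np.array([w2px([p[0]+.0295*np.cos(t),p[1]+dy+.0295*np.sin(t),.066],info=i)for t in np.linspace(0,2*np.pi,72)])
  cv2.polylines(im,[(E*8).astype(int)],True,(255,0,255*(dy>0)),1,cv2.LINE_AA,3)
cv2.imwrite("pics/w10.png",cv2.resize(im[220:420,190:450],(780,600)))
E
```

```text
time: 13.45
tool_pos: [0.4795, -0.1912, 0.0343]
tool_rot: [0.001, 0.999, 0.035, 0.002]
contact_force: [1.4, -0.6, -0.9]
gripper_width: 0.675
time: 13.62
tool_pos: [0.4791, -0.1912, 0.0339]
tool_rot: [0.001, 0.999, 0.034, 0.002]
contact_force: [1.3, 0.1, 4.5]
gripper_width: 0.675
t 13.62 tcp [ 0.4791 -0.1912  0.0339] yaw x 3.95 z [ 0.004 -0.002 -1.   ] F [1.3 0.1 4.5] w 0.675 q [-0.52  0.    2.02  0.    1.12 -0.59]
shift tool mm [ 165.7 -222.8 -166. ]
turn rad [ 0.0022 -0.0035 -0.0009]
```

View pics/w10.png

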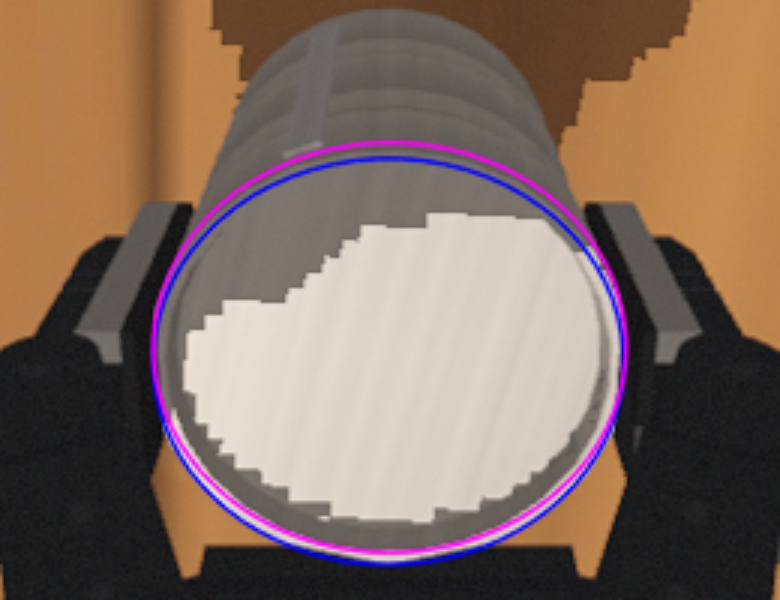

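```bash
python3 -m inch '0 0 -.03 0 0 0 1;0 0 -.04 0 0 0 1;0 0 -.04 0 0 0 1;.0207 -.0277 -.02 0 0 0 1;.0207 -.0277 -.02 0 0 0 1;.0207 -.0277 -.016 0 0 0 1;.0207 -.0277 0 0 0 0 1;.0207 -.0277 0 0 0 0 1;.0207 -.0277 0 0 0 0 1;.0207 -.0277 0 0 0 0 1'
python3 -m inch '.0207 -.0277 0 0 0 0 1;0 0 0 0 0 0 1;0 0 0 0 0 0 1'
python3 - <<'E'
from h import *
st();goto([.6284,.0415,.088],4)
i=camera_info("wrist");cv2.imwrite("pics/w11.png",grab_frame("wrist"))
p1=np.array([.6347,-.0470])
for k in range(3):
  p=p1+k*.09*np.array([-.0695,.9976]);print(k+1,w2px([*p,.054],info=i))
E
```

```text
time: 14.5
tool_pos: [0.6091, 0.0146, 0.1977]
tool_rot: [0.0, 0.999, 0.034, -0.0]
contact_force: [0.1, 0.1, -0.8]
gripper_width: 0.673
time: 14.75
tool_pos: [0.6275, 0.0436, 0.1972]
tool_rot: [0.0, 0.999, 0.036, -0.001]
contact_force: [0.4, -0.9, -0.4]
gripper_width: 0.676
t 14.75 tcp [0.6275 0.0436 0.1972] yaw x 4.11 z [-0.001 -0.    -1.   ] F [ 0.4 -0.9 -0.4] w 0.676 q [-0.05  0.09  1.64 -0.    1.42 -0.12]
shift tool mm [  0.8   2.2 109.2]
turn rad [0.0001 0.0012 0.0019]
1 [319.88805986 316.80661956]
2 [320.16166042 225.11326895]
3 [320.48904328 115.39553992]
```

View pics/w11.png

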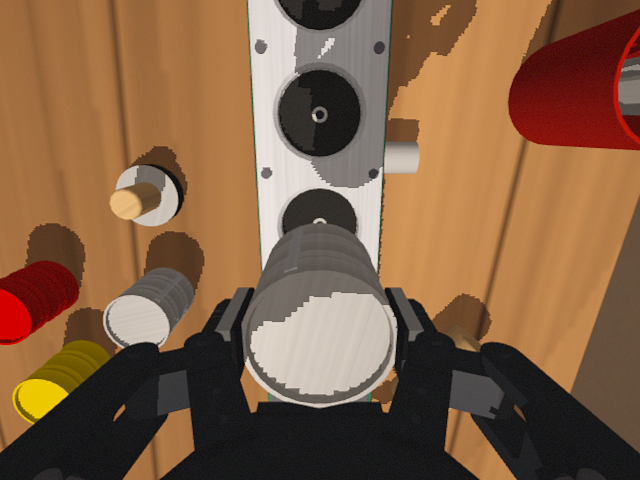

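```bash
python3 -m inch '.0008 .0014 .02 0 0 0 1;0 0 .03 0 0 0 1;0 0 .03 0 0 0 1;0 0 .014 0 0 0 1;0 0 .006 0 0 0 1;0 0 .003 0 0 0 1;0 0 .002 0 0 0 1;0 0 .001 0 0 0 1;0 0 0 0 0 0 1;0 0 0 0 0 0 1'
python3 - <<'E'
from h import *
st()
E
```

```text
time: 15.63
tool_pos: [0.6287, 0.0406, 0.0924]
tool_rot: [0.0, 0.999, 0.034, 0.0]
contact_force: [-0.7, -0.1, -0.8]
gripper_width: 0.673
t 15.63 tcp [0.6287 0.0406 0.0924] yaw x 3.95 z [ 0.001 -0.    -1.   ] F [-0.7 -0.1 -0.8] w 0.673 q [-0.05  0.18  1.71 -0.    1.25 -0.12]
```

```bash
python3 -m inch '0 -.001 .002 0 0 0 1;0 0 .001 0 0 0 1;0 0 .001 0 0 0 1;0 0 .0005 0 0 0 1;0 0 0 0 0 0 1;0 0 0 0 0 0 1'
python3 - <<'E'
from h import *
st();i=camera_info("wrist");cv2.imwrite("pics/w12.png",grab_frame("wrist"))
E
```

```text
time: 16.13
tool_pos: [0.6285, 0.0419, 0.0879]
tool_rot: [-0.0, 0.999, 0.035, 0.0]
contact_force: [-3.0, 0.2, 2.8]
gripper_width: 0.67
t 16.13 tcp [0.6285 0.0419 0.0879] yaw x 3.96 z [ 0.  0. -1.] F [-3.   0.2  2.8] w 0.67 q [-0.05  0.19  1.71  0.    1.24 -0.12]
```

View pics/w12.png

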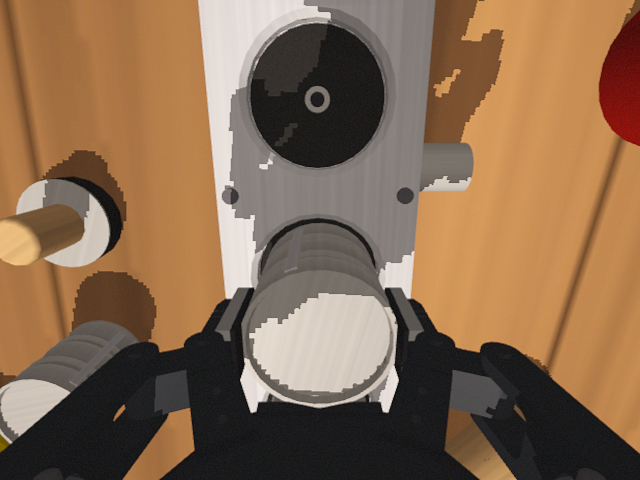

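```bash
python3 -m inch '0 0 0 0 0 0 .6;0 0 0 0 0 0 .1;0 0 0 0 0 0 0;0 0 0 0 0 0 0;0 0 -.02 0 0 0 0;0 0 -.035 0 0 0 0;0 0 -.04 0 0 0 0;0 0 -.025 0 0 0 0;0 0 0 0 0 0 0;0 0 0 0 0 0 0'
python3 - <<'E'
from h import *
st();goto([.4676,-.0608,.2],4)
cv2.imwrite("pics/w13.png",grab_frame("wrist"))
cv2.imwrite("pics/s13.png",grab_frame("side"))
E
```

```text
time: 17.02
tool_pos: [0.6297, 0.0416, 0.2099]
tool_rot: [0.0, 0.999, 0.034, 0.002]
contact_force: [-0.2, -0.2, -0.6]
gripper_width: 0.998
t 17.02 tcp [0.6297 0.0416 0.2099] yaw x 3.95 z [ 0.005 -0.    -1.   ] F [-0.2 -0.2 -0.6] w 0.998 q [-0.05  0.08  1.62 -0.    1.44 -0.12]
shift tool mm [-168.8   91.     9.1]
turn rad [ 0.0007 -0.0049 -0.0009]
```

View pics/w13.png

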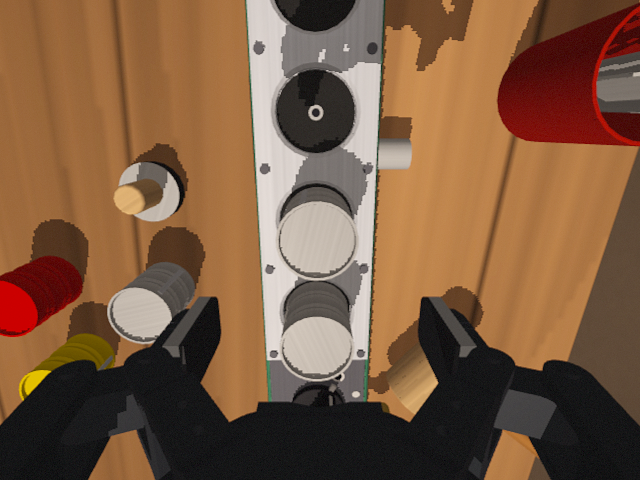

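View pics/s13.png

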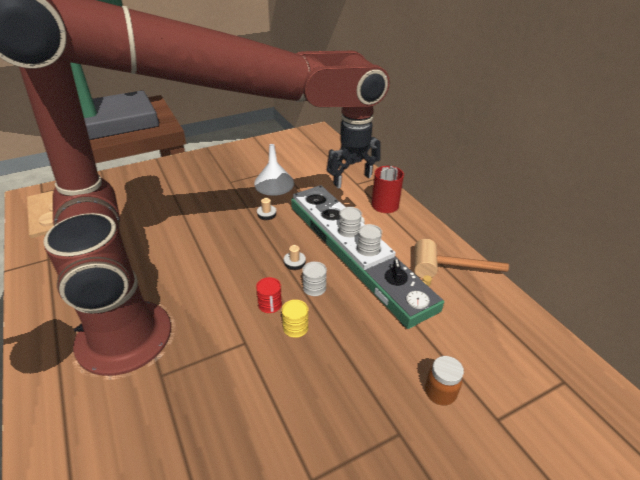

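Both canisters stand seated in pads 1 and 2, and A is still at its spot (side 314,275). Moving over A.

```bash
python3 -m inch '-.028 .0152 0 0 0 0 0;-.028 .0152 0 0 0 0 0;-.028 .0152 0 0 0 0 0;-.028 .0152 0 0 0 0 0;-.028 .0152 0 0 0 0 0;-.028 .0152 0 0 0 0 0;0 0 0 0 0 0 0;0 0 0 0 0 0 0'
python3 look.py .4676 -.0608 .066 .0295 w14
```

```text
time: 17.78
tool_pos: [0.4653, -0.0611, 0.2051]
tool_rot: [-0.001, 0.999, 0.033, -0.001]
contact_force: [1.5, -0.8, -0.3]
gripper_width: 1.0
t 17.78 tcp [ 0.4653 -0.0611  0.2051] yaw x 3.83 z [-0.003  0.001 -1.   ] F [ 1.5 -0.8 -0.3] w 1.0 q [-0.29 -0.32  1.99  0.    1.47 -0.36]
shift tool mm [2.80e+00 1.00e-01 1.75e+02]
turn rad [-0.0013  0.0027 -0.003 ]
pred ellipse [287.7 191.3] [356.5 257.7] c [322.1 225.5]
crop 242 165
```

View pics/w14.png

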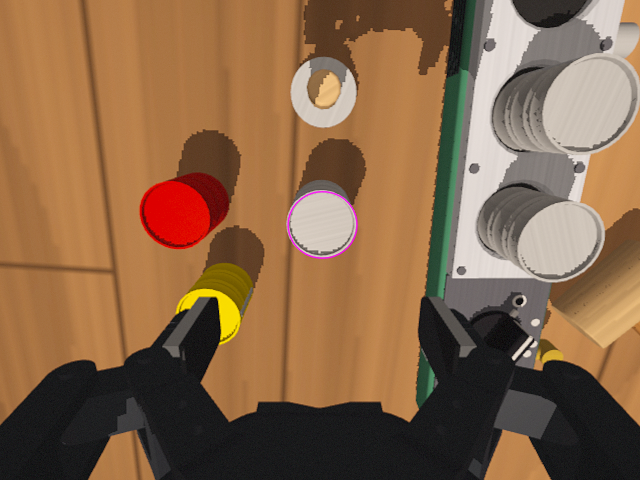

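```bash
python3 -m inch '.002 -.0015 .037 0 0 0 0;0 0 .038 0 0 0 0;0 0 .038 0 0 0 0;0 0 .031 0 0 0 0;0 0 .02 0 0 0 0;0 0 .01 0 0 0 0;0 0 .004 0 0 0 0;0 0 0 0 0 0 .5;0 0 0 0 0 0 1;0 0 0 0 0 0 1'
python3 -m inch '0 0 0 0 0 0 1;0 0 0 0 0 0 1'
python3 - <<'E'
from h import *
st();p1=np.array([.6347,-.0470]);d=.09*np.array([-.0695,.9976])
print(p1+2*d);goto([*(p1+2*d),.2],4)
i=camera_info("wrist");s,p,M=cur();im=grab_frame("wrist")
for dy in(0,.002):
  E=np.array([w2px([p[0]+.0295*np.cos(t),p[1]+dy+.0295*np.sin(t),.066],info=i)for t in np.linspace(0,2*np.pi,72)])
  cv2.polylines(im,[(E*8).astype(int)],True,(255,0,255*(dy>0)),1,cv2.LINE_AA,3)
cv2.imwrite("pics/w15.png",cv2.resize(im[220:420,190:450],(780,600)))
E
```

```text
time: 18.67
tool_pos: [0.471, -0.0596, 0.0317]
tool_rot: [0.001, 0.999, 0.035, 0.002]
contact_force: [2.0, 0.3, -2.0]
gripper_width: 0.675
time: 18.83
tool_pos: [0.4707, -0.0596, 0.0313]
tool_rot: [0.001, 0.999, 0.034, 0.002]
contact_force: [0.7, -0.3, 4.3]
gripper_width: 0.675
t 18.83 tcp [ 0.4707 -0.0596  0.0313] yaw x 3.95 z [ 0.004 -0.001 -1.   ] F [ 0.7 -0.3  4.3] w 0.675 q [-0.28 -0.09  2.12  0.    1.12 -0.35]
[0.62219  0.132568]
shift tool mm [ 165.1 -181.1 -168.2]
turn rad [ 0.0013 -0.0041 -0.0009]
```

View pics/w15.png

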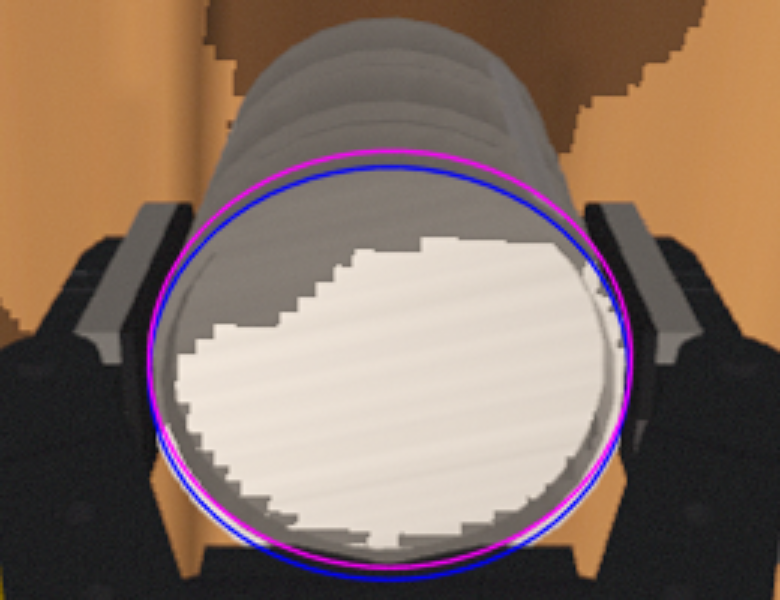

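```bash
python3 -m inch '0 0 -.03 0 0 0 1;0 0 -.04 0 0 0 1;0 0 -.04 0 0 0 1;.0206 -.0225 -.02 0 0 0 1;.0206 -.0225 -.02 0 0 0 1;.0206 -.0225 -.018 0 0 0 1;.0206 -.0225 0 0 0 0 1;.0206 -.0225 0 0 0 0 1;.0206 -.0225 0 0 0 0 1;.0206 -.0225 0 0 0 0 1'
python3 -m inch '.0206 -.0225 0 0 0 0 1;0 0 0 0 0 0 1;0 0 0 0 0 0 1'
python3 - <<'E'
from h import *
st();goto([.6222,.132,.0853],4)
i=camera_info("wrist");cv2.imwrite("pics/w16.png",grab_frame("wrist"))
p1=np.array([.6347,-.0470])
for k in range(2,4):
  p=p1+k*.09*np.array([-.0695,.9976]);print(k+1,w2px([*p,.054],info=i))
E
```

```text
time: 19.72
tool_pos: [0.6022, 0.1092, 0.197]
tool_rot: [0.0, 0.999, 0.035, -0.0]
contact_force: [0.8, -1.1, -0.6]
gripper_width: 0.675
time: 19.97
tool_pos: [0.6207, 0.1327, 0.1964]
tool_rot: [0.0, 0.999, 0.035, -0.001]
contact_force: [0.6, -1.0, -2.0]
gripper_width: 0.674
t 19.97 tcp [0.6207 0.1327 0.1964] yaw x 4.06 z [-0.002 -0.    -1.   ] F [ 0.6 -1.  -2. ] w 0.674 q [ 0.09  0.1   1.62 -0.    1.42  0.02]
shift tool mm [  1.6   0.7 111.1]
turn rad [0.0003 0.0018 0.0011]
3 [320.95184366 224.58846381]
4 [321.27190206 114.42590609]
```

View pics/w16.png

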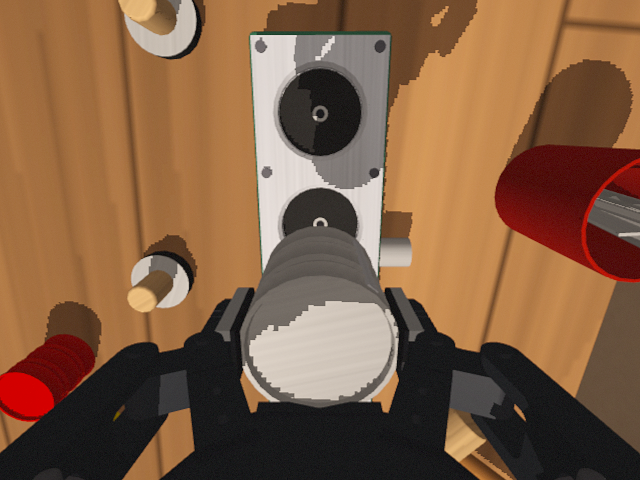

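```bash
python3 -m inch '.0013 0 .02 0 0 0 1;0 0 .03 0 0 0 1;0 0 .03 0 0 0 1;0 0 .014 0 0 0 1;0 0 .006 0 0 0 1;0 0 .003 0 0 0 1;0 0 .002 0 0 0 1;0 0 .001 0 0 0 1;0 0 .001 0 0 0 1;0 0 0 0 0 0 1'
python3 - <<'E'
from h import *
st()
E
```

```text
time: 20.85
tool_pos: [0.6228, 0.1318, 0.0913]
tool_rot: [-0.0, 0.999, 0.034, 0.001]
contact_force: [-0.2, 0.4, -1.7]
gripper_width: 0.675
t 20.85 tcp [0.6228 0.1318 0.0913] yaw x 3.95 z [ 0.002  0.    -1.   ] F [-0.2  0.4 -1.7] w 0.675 q [ 0.09  0.2   1.7  -0.    1.24  0.02]
```

```bash
python3 -m inch '0 0 .002 0 0 0 1;0 0 .001 0 0 0 1;0 0 .001 0 0 0 1;0 0 .001 0 0 0 1;0 0 .0005 0 0 0 1;0 0 0 0 0 0 1;0 0 0 0 0 0 1'
python3 - <<'E'
from h import *
st();i=camera_info("wrist");cv2.imwrite("pics/w17.png",grab_frame("wrist"))
E
```

```text
time: 21.43
tool_pos: [0.6223, 0.1319, 0.0854]
tool_rot: [-0.0, 0.999, 0.034, 0.0]
contact_force: [-2.8, 0.4, 2.1]
gripper_width: 0.671
t 21.43 tcp [0.6223 0.1319 0.0854] yaw x 3.95 z [ 0.  0. -1.] F [-2.8  0.4  2.1] w 0.671 q [0.09 0.21 1.7  0.   1.24 0.02]
```

View pics/w17.png

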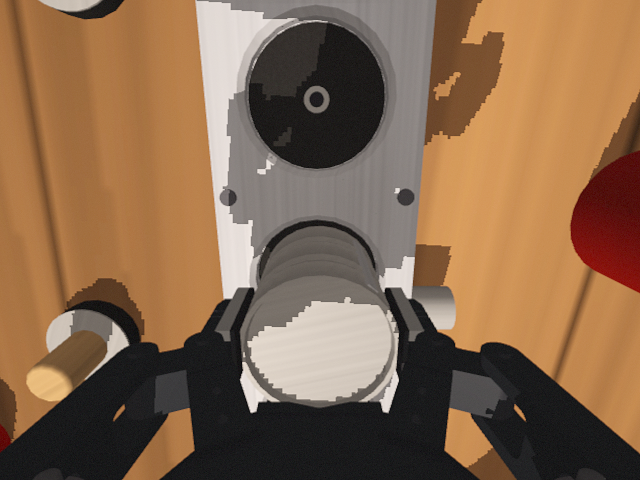

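Seated (force sign flipped at z 0.0854). Releasing, then on to plug 2 at about (0.4605, 0.0485).

```bash
python3 -m inch '0 0 0 0 0 0 .6;0 0 0 0 0 0 .1;0 0 0 0 0 0 0;0 0 0 0 0 0 0;0 0 -.02 0 0 0 0;0 0 -.035 0 0 0 0;0 0 -.04 0 0 0 0;0 0 -.025 0 0 0 0;0 0 0 0 0 0 0;0 0 0 0 0 0 0'
python3 - <<'E'
from h import *
st();goto([.4607,.0488,.2],4)
cv2.imwrite("pics/w18.png",grab_frame("wrist"))
E
```

```text
time: 22.32
tool_pos: [0.6236, 0.1319, 0.2075]
tool_rot: [-0.0, 0.999, 0.034, 0.003]
contact_force: [0.6, -0.3, -1.1]
gripper_width: 1.001
t 22.32 tcp [0.6236 0.1319 0.2075] yaw x 3.95 z [ 0.005  0.    -1.   ] F [ 0.6 -0.3 -1.1] w 1.001 q [ 0.09  0.09  1.61 -0.    1.43  0.02]
shift tool mm [-168.3   71.7    6.7]
turn rad [-0.0001 -0.0052 -0.0009]
```

View pics/w18.png

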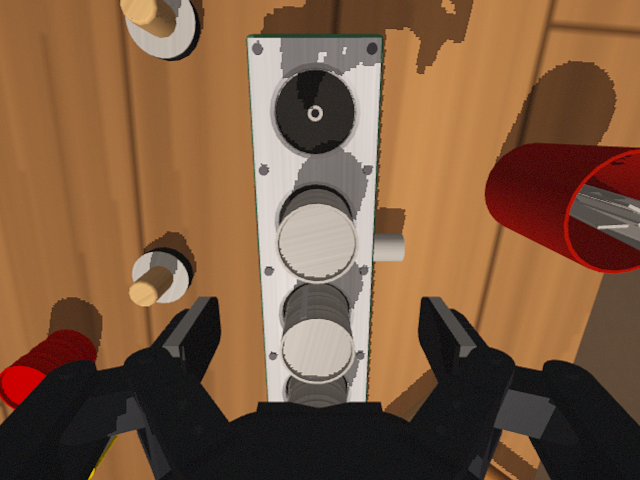

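```bash
python3 -m inch '-.028 .012 0 0 0 0 0;-.028 .012 0 0 0 0 0;-.028 .012 0 0 0 0 0;-.028 .012 0 0 0 0 0;-.028 .012 0 0 0 0 0;-.0275 .012 0 0 0 0 .3;0 0 0 0 0 0 .3;0 0 0 0 0 0 .3'
python3 look.py .4607 .0488 .056 .014 w19
```

```text
time: 23.03
tool_pos: [0.4583, 0.0481, 0.2024]
tool_rot: [-0.0, 0.999, 0.034, -0.001]
contact_force: [0.6, 0.4, 0.5]
gripper_width: 0.702
t 23.03 tcp [0.4583 0.0481 0.2024] yaw x 3.88 z [-0.003  0.    -1.   ] F [0.6 0.4 0.5] w 0.702 q [-0.06 -0.34  2.01  0.    1.47 -0.12]
shift tool mm [  3.   -0.4 172.4]
turn rad [-0.0005  0.0029 -0.0021]
pred ellipse [306.3 207.1] [338.2 238. ] c [322.3 222.8]
crop 242 162
```

View pics/w19.png

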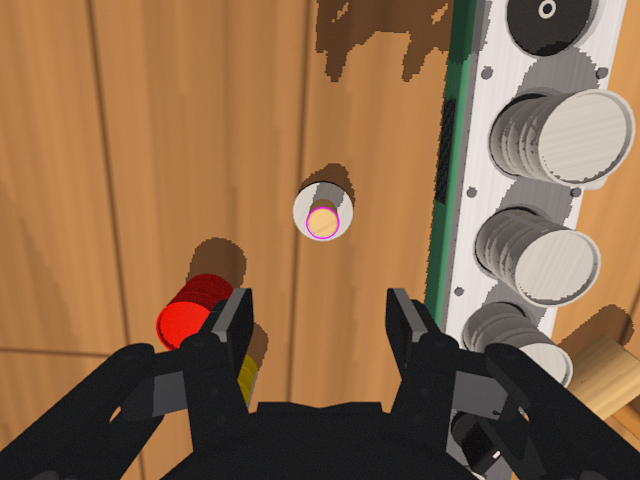

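View pics/w19z.png

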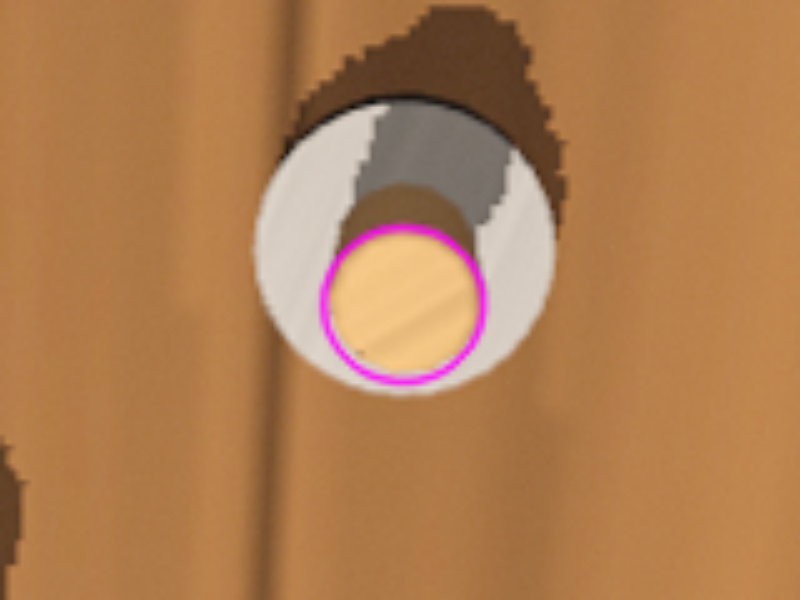

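```bash
python3 -m inch '.002 -.001 .036 0 0 0 .3;0 0 .038 0 0 0 .3;0 0 .038 0 0 0 .3;0 0 .031 0 0 0 .3;0 0 .02 0 0 0 .3;0 0 .01 0 0 0 .3;0 0 .003 0 0 0 .3;0 0 0 0 0 0 1;0 0 0 0 0 0 1;0 0 0 0 0 0 1'
python3 -m inch '0 0 0 0 0 0 1;0 0 0 0 0 0 1;0 0 0 0 0 0 1'
python3 - <<'E'
from h import *
st();p1=np.array([.6347,-.0470]);d=.09*np.array([-.0695,.9976])
print(p1+3*d);goto([*(p1+3*d),.2],4)
i=camera_info("wrist");s,p,M=cur();im=grab_frame("wrist")
for dy in(0,.002):
  E=np.array([w2px([p[0]+.014*np.cos(t),p[1]+dy+.014*np.sin(t),.056],info=i)for t in np.linspace(0,2*np.pi,72)])
  cv2.polylines(im,[(E*8).astype(int)],True,(255,0,255*(dy>0)),1,cv2.LINE_AA,3)
cv2.imwrite("pics/w20.png",cv2.resize(im[220:420,190:450],(780,600)))
E
```

```text
time: 23.92
tool_pos: [0.4639, 0.0496, 0.031]
tool_rot: [0.0, 0.999, 0.035, 0.002]
contact_force: [3.5, 0.7, -0.2]
gripper_width: 0.312
time: 24.17
tool_pos: [0.4639, 0.0495, 0.0309]
tool_rot: [0.0, 0.999, 0.034, 0.002]
contact_force: [1.4, -0.3, 5.6]
gripper_width: 0.303
t 24.17 tcp [0.4639 0.0495 0.0309] yaw x 3.95 z [ 0.004 -0.    -1.   ] F [ 1.4 -0.3  5.6] w 0.303 q [-0.05 -0.11  2.13  0.    1.12 -0.12]
[0.615935 0.222352]
shift tool mm [ 164.3 -161.9 -168.5]
turn rad [ 0.0004 -0.0043 -0.0009]
```

View pics/w20.png

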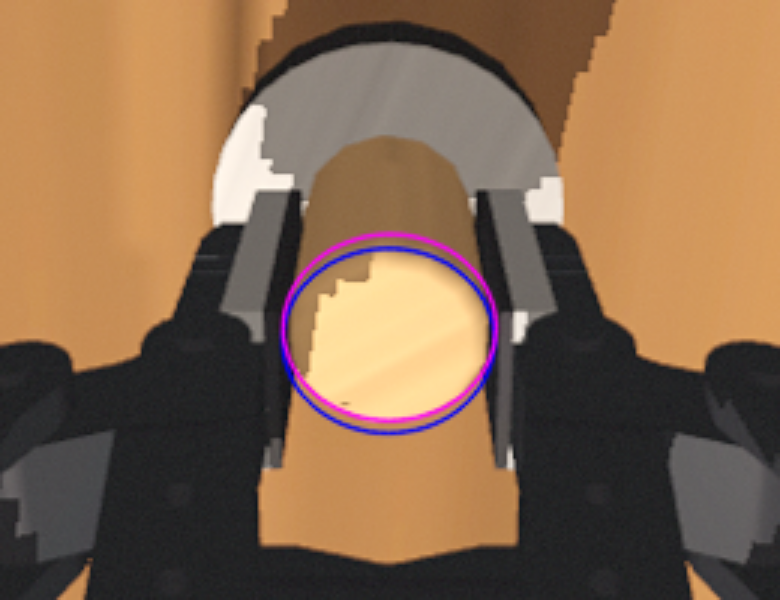

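```bash
python3 -m inch '0 0 -.03 0 0 0 1;0 0 -.04 0 0 0 1;0 0 -.04 0 0 0 1;.0205 -.0201 -.02 0 0 0 1;.0205 -.0201 -.02 0 0 0 1;.0205 -.0201 -.018 0 0 0 1;.0205 -.0201 0 0 0 0 1;.0205 -.0201 0 0 0 0 1;.0205 -.0201 0 0 0 0 1;.0205 -.0201 0 0 0 0 1'
python3 -m inch '.0205 -.0201 0 0 0 0 1;0 0 0 0 0 0 1;0 0 0 0 0 0 1'
python3 - <<'E'
from h import *
st();goto([.6159,.2215,.085],4)
i=camera_info("wrist");cv2.imwrite("pics/w21.png",grab_frame("wrist"))
p=np.array([.6159,.2224]);print(w2px([*p,.054],info=i))
s,p,M=cur();print(w2px([p[0],p[1],p[2]-.031],info=i))
E
```

```text
time: 25.05
tool_pos: [0.5957, 0.2009, 0.1963]
tool_rot: [0.0, 0.999, 0.035, -0.0]
contact_force: [-0.1, -0.2, -1.7]
gripper_width: 0.309
time: 25.3
tool_pos: [0.6143, 0.222, 0.1956]
tool_rot: [0.0, 0.999, 0.035, -0.001]
contact_force: [-0.6, -0.2, -1.1]
gripper_width: 0.302
t 25.3 tcp [0.6143 0.222  0.1956] yaw x 4.03 z [-0.002 -0.001 -1.   ] F [-0.6 -0.2 -1.1] w 0.302 q [ 0.23  0.14  1.58 -0.    1.42  0.16]
shift tool mm [  1.8   0.5 110.6]
turn rad [0.0006 0.0021 0.0006]
[321.20776396 224.19477982]
[318.23383487 277.86059726]
```

View pics/w21.png

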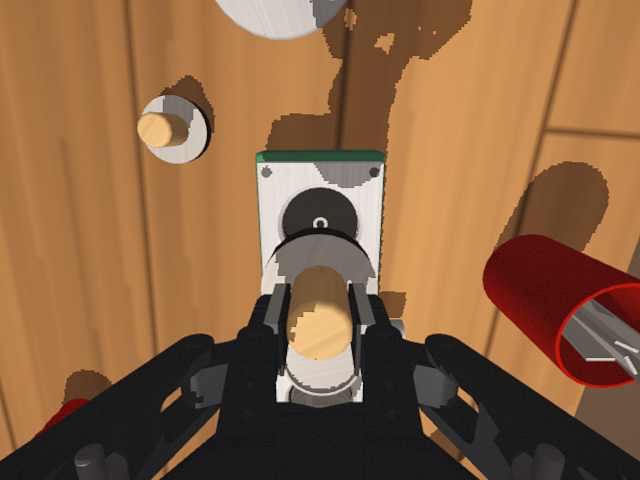

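```bash
python3 -m inch '.0015 0 .02 0 0 0 1;0 0 .03 0 0 0 1;0 0 .03 0 0 0 1;0 0 .014 0 0 0 1;0 0 .006 0 0 0 1;0 0 .003 0 0 0 1;0 0 .002 0 0 0 1;0 0 .001 0 0 0 1;0 0 .001 0 0 0 1;0 0 0 0 0 0 1'
python3 - <<'E'
from h import *
st()
E
```

```text
time: 26.18
tool_pos: [0.6167, 0.2216, 0.091]
tool_rot: [-0.0, 0.999, 0.034, 0.001]
contact_force: [1.0, -0.6, -0.9]
gripper_width: 0.303
t 26.18 tcp [0.6167 0.2216 0.091 ] yaw x 3.95 z [ 0.002  0.    -1.   ] F [ 1.  -0.6 -0.9] w 0.303 q [ 0.23  0.24  1.65 -0.    1.25  0.16]
```

```bash
python3 -m inch '0 0 .002 0 0 0 1;0 0 .001 0 0 0 1;0 0 0 0 0 0 1'
python3 - <<'E'
from h import *
st();i=camera_info("wrist");cv2.imwrite("pics/w22.png",grab_frame("wrist"))
E
```

```text
time: 26.43
tool_pos: [0.6159, 0.2215, 0.0866]
tool_rot: [0.0, 0.999, 0.035, -0.0]
contact_force: [0.4, -0.3, -1.2]
gripper_width: 0.308
t 26.43 tcp [0.6159 0.2215 0.0866] yaw x 3.96 z [-0. -0. -1.] F [ 0.4 -0.3 -1.2] w 0.308 q [ 0.23  0.24  1.65 -0.    1.25  0.16]
```

View pics/w22.png

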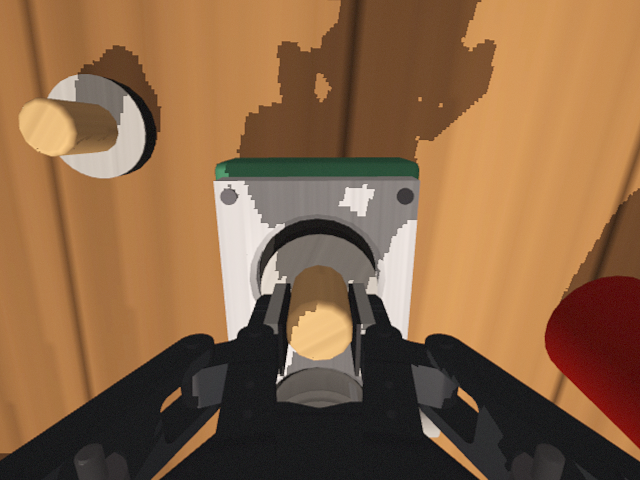

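In the recess; final 2 mm.

```bash
python3 -m inch '0 0 .001 0 0 0 1;0 0 .001 0 0 0 1;0 0 .0005 0 0 0 1;0 0 0 0 0 0 1;0 0 0 0 0 0 1'
python3 -c "
from h import *
st()"
```

```text
time: 26.9
tool_pos: [0.6161, 0.2215, 0.0849]
tool_rot: [-0.0, 0.999, 0.035, 0.0]
contact_force: [-2.2, -0.6, 3.6]
gripper_width: 0.308
t 26.9 tcp [0.6161 0.2215 0.0849] yaw x 3.96 z [ 0.  0. -1.] F [-2.2 -0.6  3.6] w 0.308 q [ 0.23  0.25  1.65 -0.    1.24  0.16]
```

```bash
python3 -m inch '0 0 0 0 0 0 .4;0 0 0 0 0 0 .3;0 0 0 0 0 0 .3;0 0 0 0 0 0 .3;0 0 -.02 0 0 0 .3;0 0 -.035 0 0 0 .3;0 0 -.04 0 0 0 .3;0 0 -.025 0 0 0 .5;0 0 0 0 0 0 .5;0 0 0 0 0 0 .5'
python3 - <<'E'
from h import *
st();goto([.643,-.167,.2],-26)
cv2.imwrite("pics/w23.png",grab_frame("wrist"))
cv2.imwrite("pics/s23.png",grab_frame("side"))
E
```

```text
time: 27.73
tool_pos: [0.6174, 0.2218, 0.2073]
tool_rot: [-0.001, 0.999, 0.035, 0.003]
contact_force: [0.4, 0.6, -1.2]
gripper_width: 0.501
t 27.73 tcp [0.6174 0.2218 0.2073] yaw x 3.96 z [ 0.005  0.001 -1.   ] F [ 0.4  0.6 -1.2] w 0.501 q [ 0.23  0.14  1.56 -0.    1.44  0.16]
shift tool mm [ -1.3 389.6   7. ]
turn rad [-0.0022 -0.0049  0.5228]
```

View pics/w23.png

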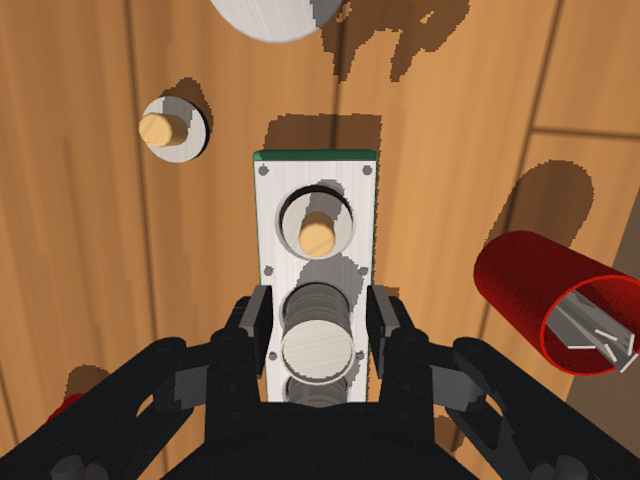

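View pics/s23.png

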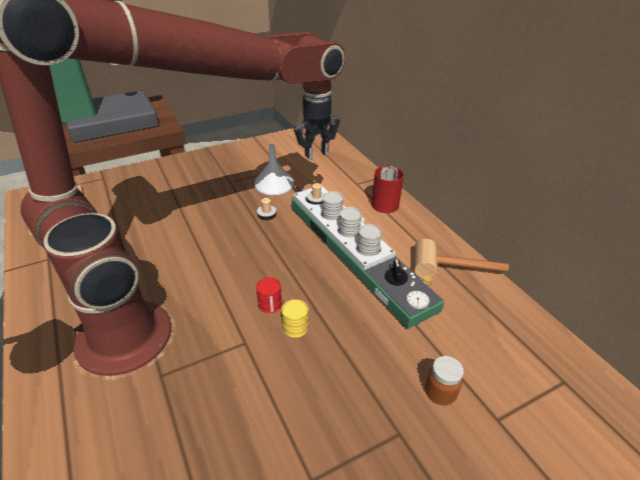

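```bash
python3 -m inch '0 .038 0 0 0 0 .5;0 .039 0 0 0 0 .5;0 .039 0 0 0 0 .5;0 .039 0 0 0 0 .5;0 .039 0 0 0 0 .5;0 .039 0 0 0 0 .5;0 .039 0 0 0 0 .5;0 .039 0 0 0 0 .5;0 .039 0 0 0 0 .5;0 .039 0 0 0 0 .5'
python3 -m inch '0 0 0 0 0 .105 .5;0 0 0 0 0 .105 .5;0 0 0 0 0 .105 .5;0 0 0 0 0 .105 .5;0 0 0 0 0 .104 .5;0 0 0 0 0 0 .5;0 0 0 0 0 0 .5'
python3 - <<'E'
from h import *
st();goto([.643,-.167,.064],-26)
cv2.imwrite("pics/w24.png",grab_frame("wrist"))
E
```

```text
time: 28.67
tool_pos: [0.6414, -0.1681, 0.2013]
tool_rot: [-0.001, 0.999, 0.034, -0.002]
contact_force: [0.7, -1.2, 0.3]
gripper_width: 0.498
time: 29.25
tool_pos: [0.6418, -0.1663, 0.2019]
tool_rot: [-0.0, 0.975, -0.224, -0.002]
contact_force: [0.1, 0.5, 1.0]
gripper_width: 0.5
t 29.25 tcp [ 0.6418 -0.1663  0.2019] yaw x -25.92 z [-0.003  0.001 -1.   ] F [0.1 0.5 1. ] w 0.5 q [-0.37  0.16  1.55 -0.    1.44  0.09]
shift tool mm [1.800e+00 1.000e-01 1.379e+02]
turn rad [0.0003 0.0036 0.0014]
```

View pics/w24.png

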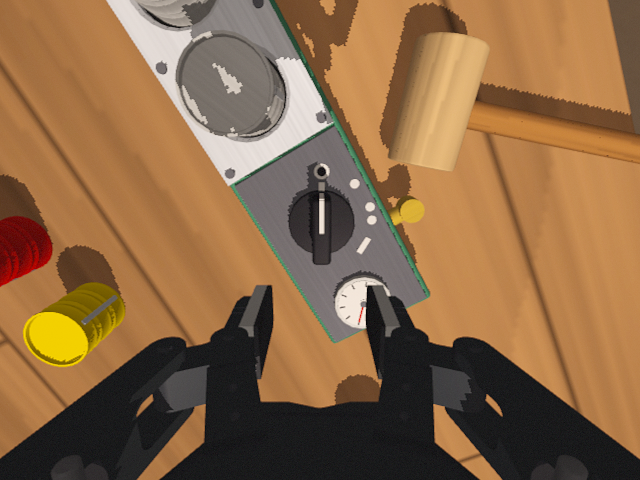

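```bash
python3 -m inch '.001 0 .036 0 0 0 .5;0 0 .036 0 0 0 .5;0 0 .03 0 0 0 .5;0 0 .018 0 0 0 .5;0 0 .01 0 0 0 .5;0 0 .005 0 0 0 .5;0 0 .002 0 0 0 .5;0 0 0 0 0 0 .5;0 0 0 0 0 0 .5'
python3 - <<'E'
from h import *
st();goto([.643,-.167,.064],-26)
E
```

```text
time: 30.05
tool_pos: [0.645, -0.1675, 0.0693]
tool_rot: [0.0, 0.974, -0.225, 0.002]
contact_force: [0.2, -0.1, 0.2]
gripper_width: 0.503
t 30.05 tcp [ 0.645  -0.1675  0.0693] yaw x -26.05 z [ 0.003 -0.001 -1.   ] F [ 0.2 -0.1  0.2] w 0.503 q [-0.37  0.29  1.63 -0.    1.22  0.09]
shift tool mm [-2.   0.4  5.3]
turn rad [-0.0003 -0.0032 -0.0008]
```

Slightly correct, grip, then turn 80° clockwise to full vacuum.

```bash
python3 -m inch '-.002 .0004 .005 0 0 0 .5;0 0 0 0 0 0 .5;0 0 0 0 0 0 1;0 0 0 0 0 0 1;0 0 0 0 0 0 1;0 0 0 0 0 0 1;0 0 0 0 0 0 1'
python3 -c "
from h import *
st()"
python3 -m inch '0 0 0 0 0 .1 1;0 0 0 0 0 .1 1;0 0 0 0 0 .1 1;0 0 0 0 0 .1 1;0 0 0 0 0 .1 1;0 0 0 0 0 .1 1;0 0 0 0 0 .1 1;0 0 0 0 0 .1 1;0 0 0 0 0 .1 1;0 0 0 0 0 .1 1'
python3 -m inch '0 0 0 0 0 .1 1;0 0 0 0 0 .1 1;0 0 0 0 0 .1 1;0 0 0 0 0 .097 1;0 0 0 0 0 0 1;0 0 0 0 0 0 1;0 0 0 0 0 0 1'
python3 -c "
from h import *
st();print(state()['ft_torque'])"
```

```text
time: 30.63
tool_pos: [0.6428, -0.167, 0.063]
tool_rot: [0.0, 0.974, -0.226, 0.001]
contact_force: [4.4, -1.8, -0.4]
gripper_width: 0.163
t 30.63 tcp [ 0.6428 -0.167   0.063 ] yaw x -26.07 z [ 0.003 -0.001 -1.   ] F [ 4.4 -1.8 -0.4] w 0.163 q [-0.37  0.29  1.64 -0.    1.21  0.09]
time: 31.47
tool_pos: [0.643, -0.1672, 0.063]
tool_rot: [-0.001, 0.745, -0.667, 0.002]
contact_force: [5.3, -2.8, -0.9]
gripper_width: 0.167
time: 32.05
tool_pos: [0.643, -0.1673, 0.063]
tool_rot: [0.001, -0.601, 0.799, -0.002]
contact_force: [5.4, -3.2, -2.5]
gripper_width: 0.159
t 32.05 tcp [ 0.643  -0.1673  0.063 ] yaw x -106.13 z [ 0.003 -0.001 -1.   ] F [ 5.4 -3.2 -2.5] w 0.159 q [-0.37  0.29  1.64 -0.    1.21  1.49]
[-0.34166978 -0.79658671 -0.00634876]
```

```bash
python3 -m inch '0 0 0 0 0 0 .45;0 0 0 0 0 0 .45;0 0 0 0 0 0 .45;0 0 -.03 0 0 0 .5;0 0 -.035 0 0 0 .5;0 0 -.035 0 0 0 .5;0 0 0 0 0 0 .5;0 0 0 0 0 0 .5;0 0 0 0 0 0 .5'
python3 - <<'E'
from h import *
st()
cv2.imwrite("pics/w25.png",grab_frame("wrist"))
cv2.imwrite("pics/s25.png",grab_frame("side"))
E
```

```text
time: 32.8
tool_pos: [0.6413, -0.1663, 0.162]
tool_rot: [-0.0, -0.601, 0.799, 0.0]
contact_force: [0.3, 0.6, -0.2]
gripper_width: 0.499
t 32.8 tcp [ 0.6413 -0.1663  0.162 ] yaw x -106.1 z [-0.001  0.    -1.   ] F [ 0.3  0.6 -0.2] w 0.499 q [-0.37  0.19  1.58  0.    1.37  1.49]
```

View pics/w25.png

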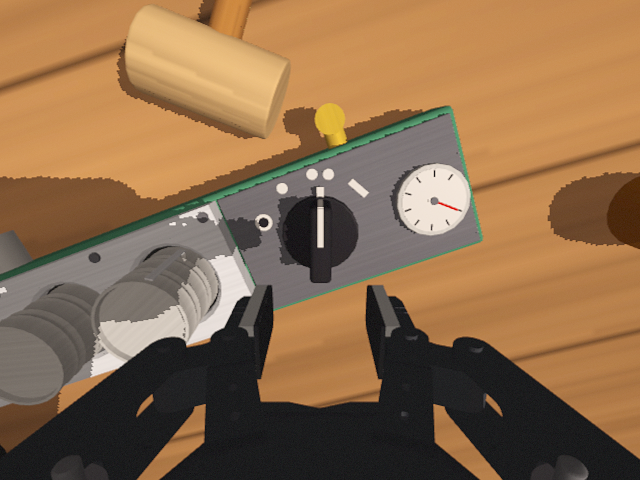

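View pics/s25.png

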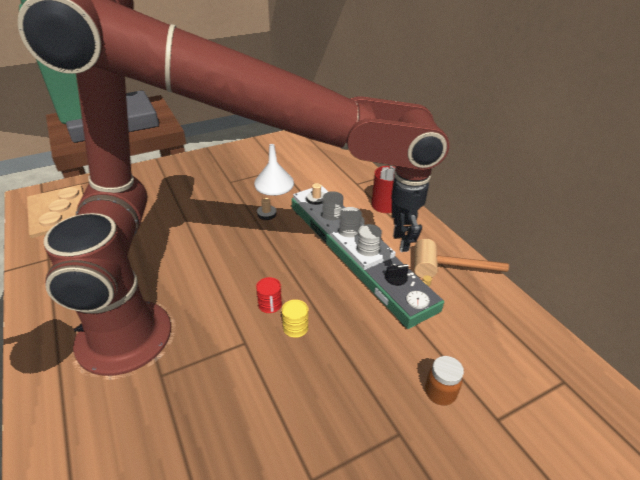

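The pointer is on the two dots (full vacuum) at t≈32. Waiting about 12 s, arm still.

```bash
Z='0 0 0 0 0 0 .5;0 0 0 0 0 0 .5;0 0 0 0 0 0 .5;0 0 0 0 0 0 .5;0 0 0 0 0 0 .5;0 0 0 0 0 0 .5;0 0 0 0 0 0 .5;0 0 0 0 0 0 .5;0 0 0 0 0 0 .5;0 0 0 0 0 0 .5' ; echo skip
python3 -m inch '0 0 0 0 0 0 .5;0 0 0 0 0 0 .5;0 0 0 0 0 0 .5;0 0 0 0 0 0 .5;0 0 0 0 0 0 .5;0 0 0 0 0 0 .5;0 0 0 0 0 0 .5;0 0 0 0 0 0 .5;0 0 0 0 0 0 .5;0 0 0 0 0 0 .5' | head -1
python3 -m inch '0 0 0 0 0 0 .5;0 0 0 0 0 0 .5;0 0 0 0 0 0 .5;0 0 0 0 0 0 .5;0 0 0 0 0 0 .5;0 0 0 0 0 0 .5;0 0 0 0 0 0 .5;0 0 0 0 0 0 .5;0 0 0 0 0 0 .5;0 0 0 0 0 0 .5' | head -1
python3 -m inch '0 0 0 0 0 0 .5;0 0 0 0 0 0 .5;0 0 0 0 0 0 .5;0 0 0 0 0 0 .5;0 0 0 0 0 0 .5;0 0 0 0 0 0 .5;0 0 0 0 0 0 .5;0 0 0 0 0 0 .5;0 0 0 0 0 0 .5;0 0 0 0 0 0 .5' | head -1
python3 -m inch '0 0 0 0 0 0 .5;0 0 0 0 0 0 .5;0 0 0 0 0 0 .5;0 0 0 0 0 0 .5;0 0 0 0 0 0 .5;0 0 0 0 0 0 .5;0 0 0 0 0 0 .5;0 0 0 0 0 0 .5;0 0 0 0 0 0 .5;0 0 0 0 0 0 .5' | head -1
python3 -m inch '0 0 0 0 0 0 .5;0 0 0 0 0 0 .5;0 0 0 0 0 0 .5;0 0 0 0 0 0 .5;0 0 0 0 0 0 .5;0 0 0 0 0 0 .5;0 0 0 0 0 0 .5;0 0 0 0 0 0 .5;0 0 0 0 0 0 .5;0 0 0 0 0 0 .5' | head -1
python3 -m inch '0 0 0 0 0 0 .5;0 0 0 0 0 0 .5;0 0 0 0 0 0 .5;0 0 0 0 0 0 .5;0 0 0 0 0 0 .5;0 0 0 0 0 0 .5;0 0 0 0 0 0 .5;0 0 0 0 0 0 .5;0 0 0 0 0 0 .5;0 0 0 0 0 0 .5' | head -1
python3 -m inch '0 0 0 0 0 0 .5;0 0 0 0 0 0 .5;0 0 0 0 0 0 .5;0 0 0 0 0 0 .5;0 0 0 0 0 0 .5;0 0 0 0 0 0 .5;0 0 0 0 0 0 .5;0 0 0 0 0 0 .5;0 0 0 0 0 0 .5;0 0 0 0 0 0 .5' | head -1
python3 -m inch '0 0 0 0 0 0 .5;0 0 0 0 0 0 .5;0 0 0 0 0 0 .5;0 0 0 0 0 0 .5;0 0 0 0 0 0 .5;0 0 0 0 0 0 .5;0 0 0 0 0 0 .5;0 0 0 0 0 0 .5;0 0 0 0 0 0 .5;0 0 0 0 0 0 .5' | head -1
python3 -m inch '0 0 0 0 0 0 .5;0 0 0 0 0 0 .5;0 0 0 0 0 0 .5;0 0 0 0 0 0 .5;0 0 0 0 0 0 .5;0 0 0 0 0 0 .5;0 0 0 0 0 0 .5;0 0 0 0 0 0 .5;0 0 0 0 0 0 .5;0 0 0 0 0 0 .5' | head -1
python3 -m inch '0 0 0 0 0 0 .5;0 0 0 0 0 0 .5;0 0 0 0 0 0 .5;0 0 0 0 0 0 .5;0 0 0 0 0 0 .5;0 0 0 0 0 0 .5;0 0 0 0 0 0 .5;0 0 0 0 0 0 .5;0 0 0 0 0 0 .5;0 0 0 0 0 0 .5' | head -1
python3 -m inch '0 0 0 0 0 0 .5;0 0 0 0 0 0 .5;0 0 0 0 0 0 .5;0 0 0 0 0 0 .5;0 0 0 0 0 0 .5;0 0 0 0 0 0 .5;0 0 0 0 0 0 .5;0 0 0 0 0 0 .5;0 0 0 0 0 0 .5;0 0 0 0 0 0 .5' | head -1
python3 -m inch '0 0 0 0 0 0 .5;0 0 0 0 0 0 .5;0 0 0 0 0 0 .5;0 0 0 0 0 0 .5;0 0 0 0 0 0 .5;0 0 0 0 0 0 .5;0 0 0 0 0 0 .5;0 0 0 0 0 0 .5;0 0 0 0 0 0 .5;0 0 0 0 0 0 .5' | head -1
python3 - <<'E'
from h import *
st();goto([.643,-.167,.064],-106)
cv2.imwrite("pics/w26.png",grab_frame("wrist"))
E
```

```text
skip
time: 33.73
time: 34.57
time: 35.4
time: 36.23
time: 37.07
time: 37.9
time: 38.73
time: 39.57
time: 40.4
time: 41.23
time: 42.07
time: 42.9
t 42.9 tcp [ 0.6417 -0.1666  0.1623] yaw x -106.11 z [ 0.  0. -1.] F [-0.  -0.  -0.2] w 0.501 q [-0.37  0.19  1.58  0.    1.37  1.49]
shift tool mm [ 0.1 -1.4 98.3]
turn rad [-0.     0.    -0.002]
```

View pics/w26.png

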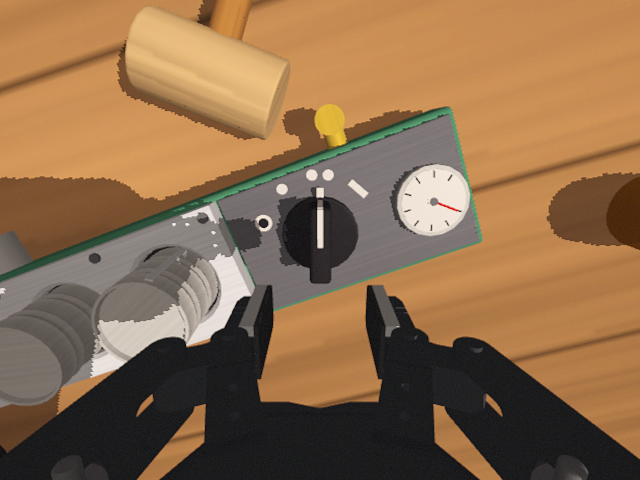

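```bash
python3 -m inch '0 -.001 .036 0 0 0 .5;0 0 .03 0 0 0 .5;0 0 .018 0 0 0 .5;0 0 .008 0 0 0 .5;0 0 .004 0 0 0 .5;0 0 .002 0 0 0 .5;0 0 0 0 0 0 .5;0 0 0 0 0 0 .5;0 0 0 0 0 0 .5;0 0 0 0 0 0 .5'
python3 - <<'E'
from h import *
st();goto([.643,-.167,.064],-106)
im=grab_frame("side");cv2.imwrite("pics/s27.png",cv2.resize(im[160:320,250:450],(750,600),interpolation=cv2.INTER_CUBIC))
E
```

```text
time: 43.78
tool_pos: [0.6435, -0.1672, 0.0658]
tool_rot: [0.001, -0.601, 0.799, -0.001]
contact_force: [0.8, -0.3, -0.0]
gripper_width: 0.496
t 43.78 tcp [ 0.6435 -0.1672  0.0658] yaw x -106.11 z [ 0.002 -0.001 -1.   ] F [ 0.8 -0.3 -0. ] w 0.496 q [-0.37  0.29  1.64 -0.    1.21  1.49]
shift tool mm [-0.   0.5  1.8]
turn rad [-0.0023 -0.0002 -0.0019]
```

View pics/s27.png

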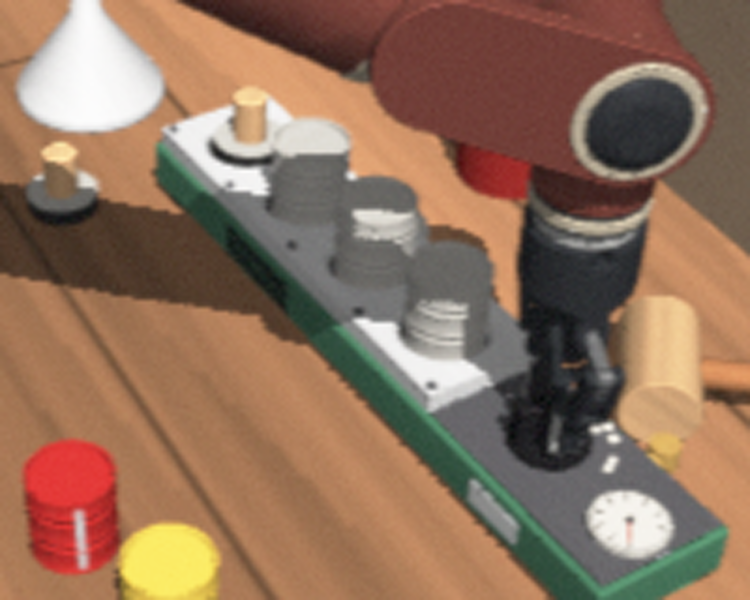

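```bash
python3 -m inch '0 0 .001 0 0 0 1;0 0 0 0 0 0 1;0 0 0 0 0 0 1;0 0 0 0 0 0 1;0 0 0 0 0 0 1'
python3 -m inch '0 0 0 0 0 .1 1;0 0 0 0 0 .1 1;0 0 0 0 0 .1 1;0 0 0 0 0 .1 1;0 0 0 0 0 .1 1;0 0 0 0 0 .1 1;0 0 0 0 0 .098 1;0 0 0 0 0 0 1;0 0 0 0 0 0 1;0 0 0 0 0 0 1'
python3 -c "
from h import *
st();print(state()['ft_torque'])"
python3 -m inch '0 0 0 0 0 0 .45;0 0 0 0 0 0 .45;0 0 0 0 0 0 .45;0 0 -.03 0 0 0 .5;0 0 -.035 0 0 0 .5;0 0 -.035 0 0 0 .5;0 0 -.03 0 0 0 .5;0 0 0 0 0 0 .5;0 0 0 0 0 0 .5'
python3 - <<'E'
from h import *
st()
cv2.imwrite("pics/w28.png",grab_frame("wrist"))
im=grab_frame("side");cv2.imwrite("pics/s28.png",cv2.resize(im[160:320,250:450],(750,600),interpolation=cv2.INTER_CUBIC))
E
```

```text
time: 44.25
tool_pos: [0.6425, -0.1673, 0.0636]
tool_rot: [-0.0, -0.601, 0.799, -0.0]
contact_force: [-1.6, -2.0, 2.2]
gripper_width: 0.16
time: 45.08
tool_pos: [0.6427, -0.1671, 0.0636]
tool_rot: [-0.0, -0.292, 0.956, -0.0]
contact_force: [-2.3, -1.8, 2.9]
gripper_width: 0.162
t 45.08 tcp [ 0.6427 -0.1671  0.0636] yaw x -145.99 z [ 0. -0. -1.] F [-2.3 -1.8  2.9] w 0.162 q [-0.37  0.29  1.64 -0.    1.21  2.18]
[-0.21278881  0.29393278  0.00905021]
time: 45.83
tool_pos: [0.6444, -0.1671, 0.1968]
tool_rot: [0.003, -0.292, 0.956, -0.002]
contact_force: [-0.2, 0.6, -0.2]
gripper_width: 0.5
t 45.83 tcp [ 0.6444 -0.1671  0.1968] yaw x -146.07 z [ 0.006 -0.002 -1.   ] F [-0.2  0.6 -0.2] w 0.5 q [-0.37  0.16  1.55  0.    1.42  2.18]
```

View pics/w28.png

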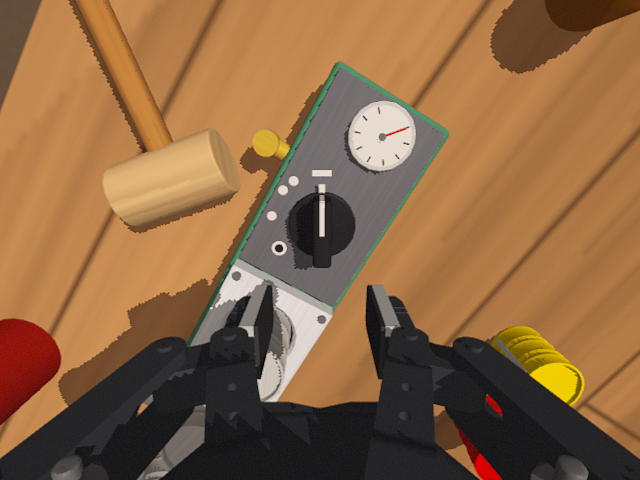

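View pics/s28.png

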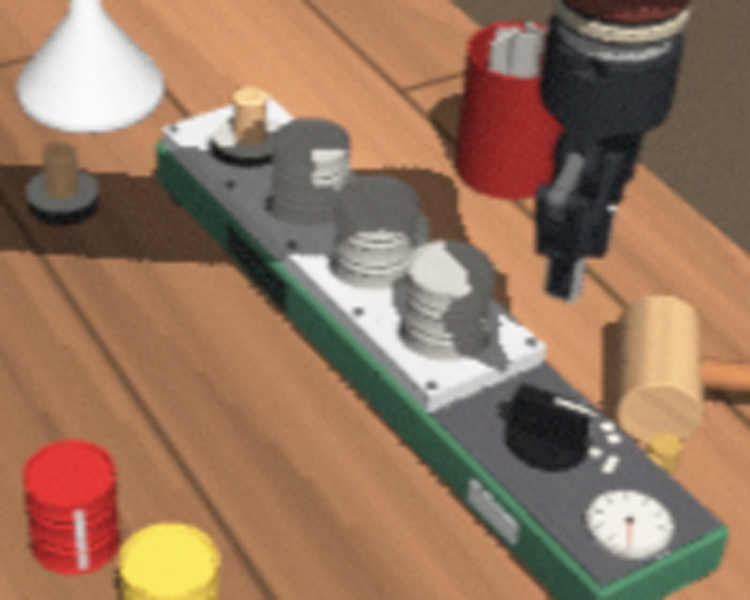

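Run:
```python
from h import *
im=grab_frame("top")
p1=np.array([.6347,-.0470]);d=.09*np.array([-.0695,.9976]);i=camera_info("top")
for k,(r,z) in enumerate([(.0295,.12)]*3+[(.0295,.07)]):
    c=p1+k*d-[.0018,.002]
    E=np.array([w2px([c[0]+r*np.cos(t),c[1]+r*np.sin(t),z],info=i)for t in np.linspace(0,2*np.pi,72)])
    E=(E-[190,150])*4
    if k==0: big=cv2.resize(im[150:250,190:390],(800,400),interpolation=cv2.INTER_CUBIC)
    cv2.polylines(big,[(E*8).astype(int)],True,(255,0,255),1,cv2.LINE_AA,3)
cv2.imwrite("pics/t29.png",big);cv2.imwrite("pics/t29f.png",im);st()
```

```text
t 45.98 tcp [ 0.6417 -0.1663  0.1911] yaw x -146.09 z [-0.003  0.001 -1.   ] F [ 0.2  0.2 -0.5] w 0.495 q [-0.37  0.17  1.56  0.    1.42  2.18]
```

View pics/t29.png

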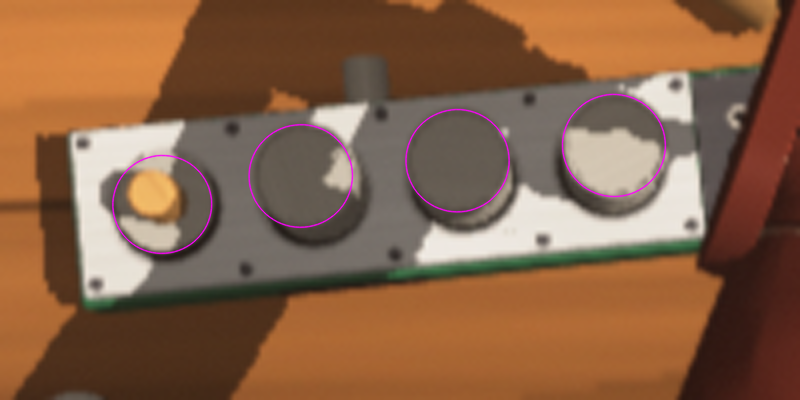

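All four tops match the outlines predicted for fully seated parts, and the knob is at hold. Handing in.

```bash
python3 -c "
from plant import *
print(job_done())"
```

```text
the job is handed in; nothing more can be done
None
```

The leak test is set up as asked and handed in at about 46 s.

**What I did:**
1. I turned the selector from slow to vent while the pads were empty.
2. I seated the three tinplate canisters mouth-down in pads 1 to 3, and a blanking plug in pad 4.
3. I turned the selector to full vacuum and left it there for about 12 s.
4. I turned it on to hold and released it, with the gripper well clear.

**Last checks:** The wrist picture shows the pointer at the bar. The side and top pictures show three canisters and the plug, each matching the outline expected when fully seated. The funnel, jar, spare plug and the red and yellow look-alikes were not touched, and I saw no sign of anything being knocked aside.

**Disagreement found:** The cameras first disagreed by about 5 mm at the selector. Its panel sits about 14 mm lower than the deck, so I measured it from all three views. After that they agreed to about 2 mm. No other check failed.

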